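Prop the guard cover and set the calibration dial

TASK

Open the clear flip cover of the white controller and stand the orange prop post upright on the round pad on the controller's left ledge, so that the slowly falling cover comes to rest on it. Then reach in and turn the black dial until its white pointer line meets the red line on the ring around it. Leave the cover propped open and do not disturb the other things on the bench.

Things in the scene. Friction and masses are not known exactly. Their poses are not given: they have to be found in the camera images.
- unit: White bench controller, 235 x 230 x 80 mm, fixed. Origin: centre of its underside; x points to its rear (front face with a black display at x -120 mm), y to its left, z up. In its top is a well (x -112..0, y -97..35 mm, floor at z 35 mm) with the dial; left of it (y 35..115 mm) a flat ledge at z 80 mm carries the prop pad. Closed, the cover lies over the whole top.
- cover (a joint): Angle of the clear cover with blue frame (226 mm wide, 5 mm thick, reaches 194 mm from its hinge; 0.2 kg): 0 closed and level, grows as its front edge rises, end stop at 1.48 (never past upright). A rotary damper (about 1.2 N m s/rad) makes it resist fast motion and lets it sink shut slowly by its own weight when released: from the stop to 1.2 rad about 8 s, to 1.0 rad about 11 s. It never stays up without a prop.
- cover_hinge (a point): Middle of the cover's hinge line, at unit (75, 0, 84.5) mm; the line runs along the unit's y and does not move.
- cover_handle (a point): Middle of the round steel handle bar of the cover, 10 mm thick, 90 mm long along the unit's y, 233 mm from the hinge line in the plane of the cover; moves with the cover. Closed it is 84.5 mm above the bench and 38 mm in front of the front face: there is a free gap of 34 mm between bar and cover edge, so it can be pinched from above or hooked from below. The two arms of the handle are at its ends.
- prop_post: Loose prop post, 105 mm high, 0.4 kg, standing on the bench: steel foot 64 mm across and 10 mm high, orange stem 28 mm across from z 10 to 88 mm, black rubber dome on top. Origin: centre of its underside, z up. It may stand left or right of the controller.
- prop_pad (a point): Centre of the round black pad with yellow ring (68 mm across) on the controller's left ledge, at unit (37, 75, 80) mm, 38 mm in front of the hinge line. With the post standing on its centre the cover rests at about 1.32 rad; further forward the cover rests lower.
- dial (a joint): Angle of the black dial: grows clockwise seen from above; at 0 its white pointer points along the unit's +y (left). Stops at -0.3 and 3.0; stays where it is left (friction 0.06 N m). The red line lies 1.4 to 2.2 rad clockwise of the start.
- dial_top (a point): Centre of the dial's top, on its upright axis, at unit (-60, -31, 71.5) mm, 8 mm below the rim of the well. The fluted grip is 50 mm across and 30 mm high; below it is a skirt 68 mm across and 5 mm high (top at unit z 41.5 mm).
- pointer_tip (a point): Outer end of the white pointer line on the edge of the dial's skirt, 34 mm from the dial's axis; turns with it.
- index_mark (a point): Inner end of the red line (5 mm wide, 12 mm long) on the fixed aluminium ring around the dial, 34 mm from the dial's axis: the pointer tip coincides with it when the dial is set.
- white_bottle: Bystander: white bottle with blue cap, 58 mm across, 125 mm high; origin at the centre of its underside. Stands left or right of the controller.
- red_lid_cup: Bystander: specimen cup with red lid, 57 mm across, 60 mm high; origin at the centre of its underside.
- green_box: Bystander: green slide box, 36 x 100 x 72 mm; origin at the centre of its underside.
- bench_timer: Bystander: white bench timer lying flat, 58 x 72 x 18 mm; origin at the centre of its underside.
Not all that is in view belongs to the job. Leave any green or purple look-alike of the prop_post alone.

How it is judged:
By the outcome, as a careful person would: the job done as asked, in the order asked, and still so for the second after the job is handed in, with the robot touching nothing.
It also fails if it takes over 72 s, if anything falls off the work surface, if the arm or the gripper's body presses on something with over 40 N, if the wrist force passes 120 N, or if a joint passes its speed limit or range.

ROBOT

A 6-joint arm with a two-finger parallel gripper is mounted at the origin on a cart in front of the work surface, level with it; the furniture and walls round the work are solid. World frame = base frame: x ahead of the robot, y to its left, z up, the work surface at z = 0. Lengths are in mm, angles in rad, forces in N, time in s.
With the tool pointing down it reaches from about 225 to 725 mm from the base axis. Payload 3.1 kg.
Tool frame: the origin (TCP) lies between the finger pads; the fingertips stand 8 mm ahead of it and the grasp point (between the pads) lies 11 mm behind it; z points along the fingers, y is the line along which they close (so a half turn about z gives the same grasp; the last joint's range is limited). The gripper opens to 85 mm and grips with 20 to 120 N. Pads are 22 mm wide; open, the fingers measure 114 mm over their backs; the gripper's body (76 mm by 85 mm) begins 54 mm behind the grasp point. The pads swing forward as they close: fully open they stand 13 mm farther back than shut.
Start: joints at [-1.445, 0.048, 0.099, 1.622, 0, 1.443], TCP at [131.804, -508.178, 239.312] pointing down, gripper open.
Joint ranges: [-2.91, 2.91], [-0.99, 1.94], [-1.21, 1.42], [-2.12, 2.29], [-1.49, 1.47], [-3.14, 3.14]. Speed limits (rad/s): [2.79, 2.79, 3.14, 3.14, 3.14, 3.14].

INTERFACE

Orientations are given as a 3x3 rotation matrix whose columns are the frame's x, y, z axes.
In Python, from station import robot gives the robot as it stands.
- The arm moves only by the tool step_arm, never from a script. Its arguments are lists of equal length, an entry for each row: "linear": the shift along the tool's x, y, z in m, a list of three; "twist": the turn, a rotation vector about the tool's x, y, z in rad, a list of three. In form: {"linear": [[dx, dy, dz], ...], "twist": [[rx, ry, rz], ...]}. A call has exactly 10 rows; each row shifts and turns the commanded pose from where the row before left it, along the tool's axes as they then stand; what a row does not reach is not made up. A row lasts 1/12 s, in which the tool goes at most 41.7 mm and 7.16 degrees, less where a joint would pass 70% of its speed; a pose out of reach is approached as far as the arm can. A call with a gripper value outside its range is refused whole. "gripper" is the gripper's target within -1 to 1 (shut at 1, half-way at 0, fully open at -1), set as the call begins (left out, the last holds). The fingers move at their own pace and stop on an object; the grip force is fixed at half the most. Time passes only in rows, so rows that do not move let the fingers close, or fill a call up. It gives the time, the measured TCP pose, the force, the opening and the grip force at its end, in the units of the state.
- robot.get_obs(): the state, without advancing time (a new reading comes with each control period).
- robot.snapshot(name): name is "side" or "top"; returns (picture, depth): 420x560x3 uint8, red, green, blue; 420x560 float32, mm along the optical axis (not along the pixel's ray), 0 where there is no reading.
- robot.camera_params(name): a dict with "intrinsics" (3x3 intrinsics, pixels), "k1" (the pictures are not rectified: a ray, as slopes to the right and down, at radius r is drawn at 1 + k1 r^2 times it, then the intrinsics apply), "R" (3x3) and "t" (3): a world point X has camera coordinates R X + t. Camera axes: x right, y down, z forward; pixel columns grow to the right and rows downward; lengths in mm; the calibration is good to about 2 mm. A picture is of the moment at which its call begins. camera_params takes no time and is no camera call.
- robot.close_job(): hands the job in; it is judged then, once.
The state is a dict: "time_s": time; "joints": joint angles; "joint_vel": joint speeds; "joint_efforts": joint torques, N m; "tcp_pos": TCP position; "orientation": TCP orientation; "wrist_force": force on the tool from outside, world axes, zero at the start; "wrist_torque": the same for the moment, N m; "opening": opening from 0.0 (shut) to 1.0 (fully open); "gripper_force": force on a finger pad.
Only numpy, scipy, OpenCV 4.12 (cv2) and the standard library are available. Lean on these libraries where they do the work, as an engineer would, in place of code of your own. Each camera call takes 0.05 s, during which the arm holds its last target. There are 200 camera calls.

## Working session

There is one attempt and no reset: what is moved stays moved. The work goes in short steps, Python scripts to look and compute and a tool call to move; the robot and the scene stay as the last step left them, time stands still between calls to the robot, and variables do not carry over. Pictures are saved under pics/ and viewed, at most 10 in all, crops included, and the job is handed in when it is done.

Besides the shell and the picture viewer there is one more tool, called as a command line: name --argument value ..., lists and objects as JSON in quotes. step_arm: Moves the arm, as the interface text tells. Its arguments: {"type":"object","properties":{"linear":{"type":"array","items":{"type":"array","items":{"type":"number"}}},"twist":{"type":"array","items":{"type":"array","items":{"type":"number"}}},"gripper":{"type":"number"}},"required":["linear","twist"]}

```bash
mkdir -p pics; ls; cat > h.py <<'E'
import numpy as np, cv2
from station import robot
def snap(n,f=None):
    p,d=robot.snapshot(n)
    if f: cv2.imwrite(f'pics/{f}.png',cv2.cvtColor(p,cv2.COLOR_RGB2BGR))
    return p,d
def ray(n,u,v):
    c=robot.camera_params(n);K=np.array(c['intrinsics']);k1=c['k1'];R=np.array(c['R']);t=np.array(c['t'])
    a=np.array([(u-K[0,2])/K[0,0],(v-K[1,2])/K[1,1]]);s=a.copy()
    for _ in range(20): s=a/(1+k1*(s@s))
    return -R.T@t, R.T@np.array([s[0],s[1],1.])
def onz(n,u,v,z):
    o,d=ray(n,u,v); return o+d*(z-o[2])/d[2]
def atd(n,u,v,dep):
    o,d=ray(n,u,v); return o+d*dep
def proj(n,X):
    c=robot.camera_params(n);K=np.array(c['intrinsics']);x=np.array(c['R'])@X+np.array(c['t']);s=x[:2]/x[2]
    s=s*(1+c['k1']*(s@s)); return K[0,0]*s[0]+K[0,2],K[1,1]*s[1]+K[1,2]
E
python3 - <<'E'
from h import *
for n in('side','top'):
    snap(n,n+'0'); c=robot.camera_params(n); print(n,c)
print(robot.get_obs())
E
```

```text
pics
side {'intrinsics': array([[414.87514752,   0.        , 271.25217122],
       [  0.        , 414.87514752, 203.02448347],
       [  0.        ,   0.        ,   1.        ]]), 'k1': -0.1279375209485825, 'R': array([[ 0.99906591,  0.0424189 , -0.00824287],
       [ 0.02517246, -0.72634432, -0.68686991],
       [-0.03512342,  0.68602082, -0.72673364]]), 't': array([-548.57987091,   65.73045524, 1079.26297956])}
top {'intrinsics': array([[421.5210924 ,   0.        , 283.09309053],
       [  0.        , 421.5210924 , 210.96123516],
       [  0.        ,   0.        ,   1.        ]]), 'k1': -0.010359652355588061, 'R': array([[ 0.01527241, -0.99966887,  0.02071004],
       [-0.98988485, -0.01803825, -0.14072174],
       [ 0.14104871, -0.01835139, -0.98983255]]), 't': array([  -2.12789889,  549.12287797, 1187.41836207])}
{'time_s': 0.1, 'joints': array([-1.44482031e+00,  4.86818520e-02,  9.77323121e-02,  1.62199153e+00,
        1.09717037e-05,  1.44303096e+00]), 'joint_vel': array([-0.00028103, -0.00042629,  0.00312734, -0.00181395, -0.00026195,
       -0.00086276]), 'joint_efforts': array([ 2.24507618e-03, -3.39851797e+01,  3.20935214e+01,  1.58229691e-02,
       -2.14003562e-04, -3.06576375e-06]), 'tcp_pos': array([ 131.72987336, -507.64923524,  238.2203752 ]), 'orientation': array([[ 9.67980049e-01,  2.51027007e-01, -2.58587573e-04],
       [ 2.51026979e-01, -9.67977749e-01,  2.12912735e-03],
       [ 2.84161449e-04, -2.12586526e-03, -9.99997700e-01]]), 'wrist_force': array([-0.86827477, -0.58759004,  0.23779471]), 'wrist_torque': array([-0.04104877, -0.02780854,  0.01559622]), 'gripper_force': 0.0, 'opening': 0.9976570152660965}
```

View pics/top0.png

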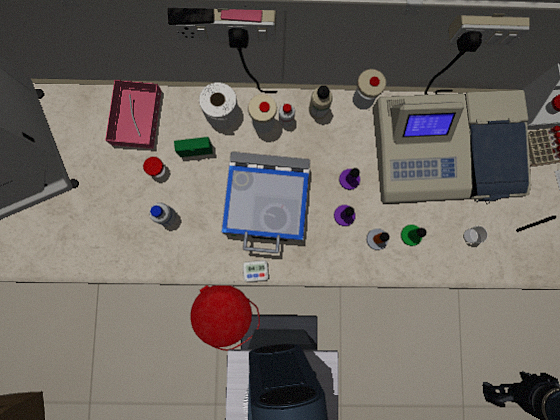

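View pics/side0.png

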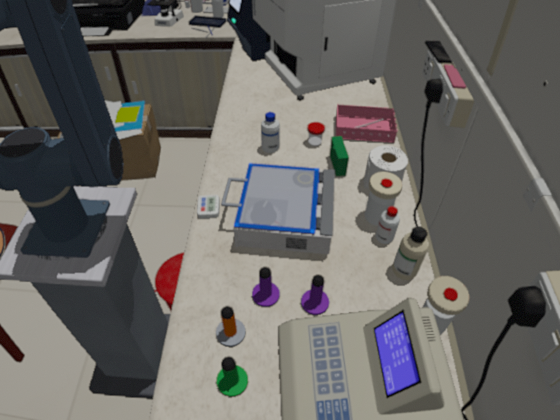

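The top view shows the unit with its blue cover frame around (266,205), the handle at (263,245), the timer at (256,271) just in front of it, and the orange post at (377,239). The side view shows the post at (230,325). The purple and green look-alikes stand nearby.

```bash
python3 - <<'E'
from h import *
P={}
for n in('side','top'):
    p,d=snap(n); P[n]=(p,d); hsv=cv2.cvtColor(p,cv2.COLOR_RGB2HSV)
    m=cv2.inRange(hsv,(100,170,120),(125,255,255))
    nn,l,s,c=cv2.connectedComponentsWithStats(m); i=1+np.argmax(s[1:,4]) if n=='top' else l[190,243] or 1+np.argmax(s[1:,4])
    # choose component near the cover
    tgt=np.array([266,205] if n=='top' else [280,197]); b=[k for k in range(1,nn) if s[k,4]>80]; i=min(b,key=lambda k:np.hypot(*(s[k,:2]+s[k,2:4]/2-tgt)))
    cn=np.argwhere(l==i)[:,::-1]
    q=np.array([onz(n,u,v,87.) for u,v in cn])[:,:2]
    r=cv2.minAreaRect(q.astype(np.float32)); print(n,'cover',s[i],r, cv2.boxPoints(r).round(0).tolist())
    m=cv2.inRange(hsv,(5,170,90),(18,255,255)); nn,l,s,c=cv2.connectedComponentsWithStats(m)
    tgt=np.array([377,239] if n=='top' else [230,325]); b=[k for k in range(1,nn) if s[k,4]>8];i=min(b,key=lambda k:np.hypot(*(c[k]-tgt)))
    print(' orange',s[i],c[i]); dd=np.median(d[l==i]); print(atd(n,*c[i],dd).round(0))
    # foot: points with depth height ~10 near
    for (u,v) in ([ (377,239)] if n=='top' else [(231,328)]):
        pts=[]
        for y in range(v-30,v+31):
            for x in range(u-30,u+31):
                if d[y,x]>0: pts.append(atd(n,x,y,d[y,x]))
        pts=np.array(pts)
        f=pts[(pts[:,2]>6)&(pts[:,2]<14)]; t=pts[pts[:,2]>95]
        for g in(f,t):
            if len(g): print(' ',len(g),g.mean(0).round(0),g.min(0).round(0),g.max(0).round(0))
E
```

```text
side cover [235 164  84  70 684] ((567.5421142578125, 53.37244415283203), (221.4570770263672, 187.62889099121094), 85.35208129882812) [[465.0, -49.0], [652.0, -65.0], [670.0, 156.0], [483.0, 171.0]]
 orange [224 315  12  21 159] [229.9245283  326.38993711]
[ 478. -287.   54.]Traceback (most recent call last):
  File "<stdin>", line 20, in <module>
  File "h.py", line 15, in atd
    o,d=ray(n,u,v); return o+d*dep
        ~~~^^^^^^^
  File "h.py", line 8, in ray
    c=robot.camera_params(n);K=np.array(c['intrinsics']);k1=c['k1'];R=np.array(c['R']);t=np.array(c['t'])
ValueError: time passes only in moves, steps and waits
```

```bash
python3 - <<'E'
s=open('h.py').read()
s=s.replace("def ray","CP={n:robot.camera_params(n) for n in('side','top')}\ndef ray").replace("c=robot.camera_params(n)","c=CP[n]")
open('h.py','w').write(s)
E
python3 - <<'E'
from h import *
def cloud(n,d,u,v,w):
    return np.array([[*atd(n,x,y,d[y,x]),x,y] for y in range(v-w,v+w+1) for x in range(u-w,u+w+1) if d[y,x]>0])
for n in('side','top'):
    p,d=snap(n); hsv=cv2.cvtColor(p,cv2.COLOR_RGB2HSV)
    m=cv2.inRange(hsv,(100,170,120),(125,255,255))
    w=np.zeros_like(m); 
    if n=='top': w[155:245,215:315]=255
    else: w[160:236,233:325]=255
    m&=w; cn=np.argwhere(m>0)[:,::-1]
    q=np.array([onz(n,u,v,87.) for u,v in cn])[:,:2]
    r=cv2.minAreaRect(q.astype(np.float32)); print(n,'cover',r, cv2.boxPoints(r).round(0).tolist())
    z=[atd(n,u,v,d[v,u])[2] for u,v in cn if d[v,u]>0]; print(' z',np.percentile(z,[5,50,95]))
    u,v=(377,239) if n=='top' else (231,328)
    pts=cloud(n,d,u,v,24)
    for lo,hi in((6,14),(95,110)):
        g=pts[(pts[:,2]>lo)&(pts[:,2]<hi)]
        if len(g): print(' ',len(g),g.mean(0).round(0),g.min(0).round(0),g.max(0).round(0))
    if n=='top':
        m=cv2.inRange(hsv,(5,150,70),(18,255,255))[225:255,365:390]; c=np.argwhere(m>0); print(len(c), c.mean(0)+[225,365])
E
```

```text
side cover ((567.5421142578125, 53.37244415283203), (221.4570770263672, 187.62889099121094), 85.35208129882812) [[465.0, -49.0], [652.0, -65.0], [670.0, 156.0], [483.0, 171.0]]
 z [83.77734886 85.98232511 88.46170023]
  420 [ 476. -282.   10.  231.  334.] [ 443. -308.    6.  216.  318.] [ 505. -244.   14.  245.  346.]
  113 [ 474. -278.  101.  226.  311.] [ 461. -288.   95.  220.  306.] [ 485. -264.  107.  232.  317.]
top cover ((567.2442016601562, 57.72272491455078), (224.74009704589844, 190.75584411621094), 85.63714599609375) [[464.0, -47.0], [654.0, -62.0], [671.0, 163.0], [481.0, 177.0]]
 z [82.52613471 86.63940407 90.25368235]
  238 [ 479. -267.    9.  375.  237.] [ 412. -346.    6.  353.  215.] [ 545. -202.   14.  401.  260.]
  61 [ 476. -274.  101.  385.  236.] [ 465. -286.   96.  381.  232.] [ 487. -263.  107.  389.  240.]
17 [235.70588235 376.88235294]
```

```bash
cat >> h.py <<'E'
from scipy.spatial.transform import Rotation as Ro, Slerp
UP=np.array([0,0,1.])
def Rp(phi,tilt,flip=0,roll=0):
    """tool z at heading phi, tilt from straight down; roll about tool z (0: x back/up, j6 near 0)"""
    h=np.array([np.cos(phi),np.sin(phi),0]); z=np.sin(tilt)*h-np.cos(tilt)*UP; x=-(np.cos(tilt)*h+np.sin(tilt)*UP)
    return np.c_[x,np.cross(z,x),z]@Ro.from_rotvec([0,0,roll]).as_matrix()
UO=np.array([589.3,54.3,0]);UY=-0.0785
RU=Ro.from_rotvec([0,0,UY]).as_matrix()
def U(*p): return UO+RU@np.array(p,float)
def plan(wps,start=None):
    """wps: list of (grasp point, R, rows); prints rows"""
    if start is None:
        o=robot.get_obs(); p,R=np.array(o['tcp_pos']),np.array(o['orientation'])
    else: p,R=start
    L=[];T=[]
    for g,Rt,n in wps:
        pt=np.array(g)+11*Rt[:,2]; s=Slerp([0,1],Ro.from_matrix([R,Rt])); ps=p
        for i in range(1,n+1):
            Rn=s(i/n).as_matrix(); pn=ps+(pt-ps)*i/n
            L.append((R.T@(pn-p)/1000).round(3)); T.append(Ro.from_matrix(R.T@Rn).as_rotvec().round(3)); p,R=pn,Rn
    L=np.array(L)+0.;T=np.array(T)+0.
    for k in range(0,len(L),10):
        print('L',str(L[k:k+10].tolist()).replace(' ',''));print('T',str(T[k:k+10].tolist()).replace(' ',''))
    print('max',np.linalg.norm(L,axis=1).max(),np.linalg.norm(T,axis=1).max())
    return p,R
E
python3 - <<'E'
from h import *
for k,(u,v,z) in dict(bottle=(158,211,120),cup=(153,166,60),box=(194,147,72),timer=(256,271,18),purp1=(351,211,100),purp2=(354,177,100),green=(418,236,100)).items(): print(k,onz('top',u,v,z).round(0))
for a in ['UO']: print(U(-158,0,84.5),U(37,75,80),U(-60,-31,71.5))
R=Rp(-.55,1.0); g=np.array([475,-277,55.])
plan([(g-90*R[:,2]+[0,0,30],R,20),(g-90*R[:,2],R,4),(g,R,6)])
E
```

```text
bottle [531. 346. 120.]
cup [670. 385.  60.]
box [726. 267.  72.]
timer [375.  82.  18.]
purp1 [ 544. -180.  100.]
purp2 [ 640. -189.  100.]
green [ 477. -365.  100.]
[431.78656781  66.69026553  84.5       ] [632.06751206 126.16751639  80.        ] [527.05377112  28.10062996  71.5       ]
L [[0.017,-0.009,0.006],[0.018,-0.008,0.005],[0.019,-0.006,0.004],[0.02,-0.004,0.003],[0.02,-0.002,0.002],[0.02,0.0,0.002],[0.02,0.002,0.001],[0.02,0.004,0.001],[0.019,0.006,0.001],[0.019,0.008,0.001]]
T [[-0.057,-0.024,-0.105],[-0.057,-0.024,-0.105],[-0.057,-0.024,-0.105],[-0.057,-0.024,-0.105],[-0.057,-0.024,-0.105],[-0.057,-0.024,-0.105],[-0.057,-0.024,-0.105],[-0.057,-0.024,-0.105],[-0.057,-0.024,-0.105],[-0.057,-0.024,-0.105]]
L [[0.018,0.01,0.001],[0.017,0.011,0.001],[0.015,0.013,0.001],[0.014,0.015,0.002],[0.013,0.016,0.002],[0.011,0.017,0.003],[0.009,0.018,0.004],[0.007,0.018,0.005],[0.005,0.019,0.005],[0.004,0.019,0.006]]
T [[-0.057,-0.024,-0.105],[-0.057,-0.024,-0.105],[-0.057,-0.024,-0.105],[-0.057,-0.024,-0.105],[-0.057,-0.024,-0.105],[-0.057,-0.024,-0.105],[-0.057,-0.024,-0.105],[-0.057,-0.024,-0.105],[-0.057,-0.024,-0.105],[-0.057,-0.024,-0.105]]
L [[0.006,0.0,0.004],[0.006,0.0,0.004],[0.006,0.0,0.004],[0.006,0.0,0.004],[0.0,0.0,0.015],[0.0,0.0,0.015],[0.0,0.0,0.015],[0.0,0.0,0.015],[0.0,0.0,0.015],[0.0,0.0,0.015]]
T [[0.0,0.0,0.0],[0.0,0.0,0.0],[0.0,0.0,0.0],[0.0,0.0,0.0],[0.0,0.0,0.0],[0.0,0.0,0.0],[0.0,0.0,0.0],[0.0,0.0,0.0],[0.0,0.0,0.0],[0.0,0.0,0.0]]
max 0.02071231517720798 0.1218605760695394
```

step_arm --linear '[[0.017,-0.009,0.006],[0.018,-0.008,0.005],[0.019,-0.006,0.004],[0.02,-0.004,0.003],[0.02,-0.002,0.002],[0.02,0.0,0.002],[0.02,0.002,0.001],[0.02,0.004,0.001],[0.019,0.006,0.001],[0.019,0.008,0.001]]' --twist '[[-0.057,-0.024,-0.105],[-0.057,-0.024,-0.105],[-0.057,-0.024,-0.105],[-0.057,-0.024,-0.105],[-0.057,-0.024,-0.105],[-0.057,-0.024,-0.105],[-0.057,-0.024,-0.105],[-0.057,-0.024,-0.105],[-0.057,-0.024,-0.105],[-0.057,-0.024,-0.105]]' --gripper -1

```text
time_s: 1.08
tcp_pos: [276.1, -375.3, 183.4]
orientation: [[0.28, 0.935, 0.217], [0.847, -0.134, -0.514], [-0.452, 0.328, -0.83]]
wrist_force: [0.0, 0.5, 0.6]
opening: 1.0
gripper_force: 0.0
```

step_arm --linear '[[0.018,0.01,0.001],[0.017,0.011,0.001],[0.015,0.013,0.001],[0.014,0.015,0.002],[0.013,0.016,0.002],[0.011,0.017,0.003],[0.009,0.018,0.004],[0.007,0.018,0.005],[0.005,0.019,0.005],[0.004,0.019,0.006]]' --twist '[[-0.057,-0.024,-0.105],[-0.057,-0.024,-0.105],[-0.057,-0.024,-0.105],[-0.057,-0.024,-0.105],[-0.057,-0.024,-0.105],[-0.057,-0.024,-0.105],[-0.057,-0.024,-0.105],[-0.057,-0.024,-0.105],[-0.057,-0.024,-0.105],[-0.057,-0.024,-0.105]]'

```text
time_s: 1.92
tcp_pos: [456.5, -265.5, 127.3]
orientation: [[-0.486, 0.524, 0.699], [0.304, 0.852, -0.427], [-0.819, 0.005, -0.573]]
wrist_force: [0.1, -0.5, -0.1]
opening: 0.999
gripper_force: 0.0
```

```bash
cat > c.py <<'E'
from h import *
L=np.array([[0.017,-0.009,0.006],[0.018,-0.008,0.005],[0.019,-0.006,0.004],[0.02,-0.004,0.003],[0.02,-0.002,0.002],[0.02,0.0,0.002],[0.02,0.002,0.001],[0.02,0.004,0.001],[0.019,0.006,0.001],[0.019,0.008,0.001],[0.018,0.01,0.001],[0.017,0.011,0.001],[0.015,0.013,0.001],[0.014,0.015,0.002],[0.013,0.016,0.002],[0.011,0.017,0.003],[0.009,0.018,0.004],[0.007,0.018,0.005],[0.005,0.019,0.005],[0.004,0.019,0.006]])
R0=Ro.from_matrix([[ 9.67980049e-01,  2.51027007e-01, -2.58587573e-04],[ 2.51026979e-01, -9.67977749e-01,  2.12912735e-03],[ 2.84161449e-04, -2.12586526e-03, -9.99997700e-01]])
t=np.array([-0.057,-0.024,-0.105])
for a in(0,.5,1):
    p=np.array([131.8,-508.2,239.3]);R=R0
    for l in L:
        p=p+(R*Ro.from_rotvec(a*t)).apply(l*1000);R=R*Ro.from_rotvec(t)
    print(a,p)
print(R.as_matrix().round(2))
E
python3 c.py
```

```text
0 [ 418.87746407 -242.38925316  129.39162516]
0.5 [ 404.1207564  -231.20403178  119.87088466]
1 [ 388.76299168 -221.10509236  110.09005734]
[[-0.46  0.52  0.71]
 [ 0.29  0.85 -0.44]
 [-0.84  0.01 -0.55]]
```

```bash
cat >> c.py <<'E'
for a in(-1,0,1):
    p=np.array([131.8,-508.2,239.3]);R=R0
    for l in L[:10]:
        p=p+(R*Ro.from_rotvec(a*t)).apply(l*1000);R=R*Ro.from_rotvec(t)
    print(a,p)
print(R.as_matrix().round(3))
o=robot.get_obs(); print(o['time_s'],o['tcp_pos'],o['joints'].round(3),o['joint_vel'].round(2)); print(o['orientation'].round(3))
E
python3 c.py|tail -12
```

```text
[ 0.29  0.85 -0.44]
 [-0.84  0.01 -0.55]]
-1 [ 289.04844106 -388.82344782  192.86536345]
0 [ 275.38282607 -376.12500301  183.85474658]
1 [ 260.40988274 -365.50237729  174.25466632]
[[ 0.285  0.934  0.215]
 [ 0.848 -0.141 -0.511]
 [-0.447  0.327 -0.832]]
1.9167 [ 456.52901737 -265.50935092  127.31061175] [-0.751 -0.99  -1.17   0.441  0.166 -0.112] [ 0.08 -0.   -0.34 -0.59  0.64 -1.17]
[[-0.486  0.524  0.699]
 [ 0.304  0.852 -0.427]
 [-0.819  0.005 -0.573]]
```

```bash
python3 - <<'E'
from h import *
R=Rp(-.55,.75); g=np.array([475,-277,56.])
plan([(g+[0,0,65],R,4),(g,R,6)])
E
```

```text
L [[-0.001,0.0,0.008],[-0.002,0.0,0.008],[-0.002,0.0,0.008],[-0.003,0.0,0.008],[0.007,0.0,0.008],[0.007,0.0,0.008],[0.007,0.0,0.008],[0.007,0.0,0.008],[0.007,0.0,0.008],[0.007,0.0,0.008]]
T [[0.0,0.053,-0.001],[0.0,0.053,-0.001],[0.0,0.053,-0.001],[0.0,0.053,-0.001],[0.0,0.0,0.0],[0.0,0.0,0.0],[0.0,0.0,0.0],[0.0,0.0,0.0],[0.0,0.0,0.0],[0.0,0.0,0.0]]
max 0.01063014581273465 0.05300943312279428
```

step_arm --linear '[[-0.001,0.0,0.008],[-0.002,0.0,0.008],[-0.002,0.0,0.008],[-0.003,0.0,0.008],[0,0,0],[0,0,0],[0,0,0],[0,0,0],[0,0,0],[0,0,0]]' --twist '[[0.0,0.053,0],[0.0,0.053,0],[0.0,0.053,0],[0.0,0.053,0],[0,0,0],[0,0,0],[0,0,0],[0,0,0],[0,0,0],[0,0,0]]'

```text
time_s: 2.75
tcp_pos: [480.7, -282.1, 113.8]
orientation: [[-0.619, 0.529, 0.58], [0.392, 0.848, -0.356], [-0.68, 0.007, -0.733]]
wrist_force: [-0.0, -0.2, -1.0]
opening: 1.001
gripper_force: 0.0
```

```bash
python3 - <<'E'
from h import *
o=robot.get_obs(); print(o['joints'].round(2)); 
for n in('top','side'): snap(n,n+'1')
a=cv2.imread('pics/top1.png')[190:290,320:460];b=cv2.imread('pics/side1.png')[260:400,150:330]
a=cv2.resize(a,None,fx=2.8,fy=2.8);b=cv2.resize(b,None,fx=2.8,fy=2.8)
c=np.zeros((400,800,3),np.uint8); c[:280,:392]=a; b=b[:392,:400]; c[:b.shape[0],400:400+b.shape[1]]=b; cv2.imwrite('pics/m1.png',c)
R=Rp(-.55,.75); g=np.array([475,-277,56.])
plan([(g+[0,0,65],R,4),(g,R,6)])
E
```

```text
[-0.71 -0.62 -0.9   0.55  0.11 -0.11]
L [[0.0,0.0,0.0],[0.0,0.0,0.0],[0.0,0.0,0.0],[0.0,0.0,0.0],[0.007,0.0,0.008],[0.007,0.0,0.008],[0.007,0.0,0.008],[0.007,0.0,0.008],[0.007,0.0,0.008],[0.007,0.0,0.008]]
T [[0.0,0.0,-0.003],[0.0,0.0,-0.003],[0.0,0.0,-0.003],[0.0,0.0,-0.003],[0.0,0.0,0.0],[0.0,0.0,0.0],[0.0,0.0,0.0],[0.0,0.0,0.0],[0.0,0.0,0.0],[0.0,0.0,0.0]]
max 0.01063014581273465 0.003
```

View pics/m1.png

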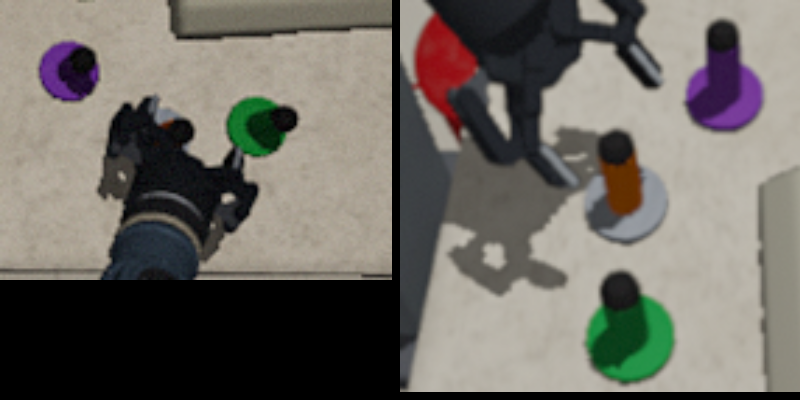

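The fingers straddle the orange post: tips at about (150,100) and (237,155) in the top crop, dome at (180,129). The aim is slightly to the right, so I shift a little left and go down.

step_arm --linear '[[0,0.003,0],[0,0.002,0],[0.007,0,0.008],[0.007,0,0.008],[0.007,0,0.008],[0.007,0,0.008],[0.007,0,0.008],[0.007,0,0.008],[0,0,0],[0,0,0]]' --twist '[[0,0,0],[0,0,0],[0,0,0],[0,0,0],[0,0,0],[0,0,0],[0,0,0],[0,0,0],[0,0,0],[0,0,0]]'

```text
time_s: 3.68
tcp_pos: [485.2, -278.1, 48.9]
orientation: [[-0.621, 0.529, 0.578], [0.393, 0.849, -0.354], [-0.678, 0.008, -0.735]]
wrist_force: [0.8, 0.2, 0.4]
opening: 1.002
gripper_force: 0.0
```

step_arm --linear '[[0,0,0],[0,0,0],[0,0,0],[0,0,0],[0,0,0],[0,0,0],[0,0,0],[0,0,0],[0,0,0],[0,0,0]]' --twist '[[0,0,0],[0,0,0],[0,0,0],[0,0,0],[0,0,0],[0,0,0],[0,0,0],[0,0,0],[0,0,0],[0,0,0]]' --gripper 1

```text
time_s: 4.52
tcp_pos: [485.9, -279.8, 51.2]
orientation: [[-0.619, 0.53, 0.58], [0.392, 0.848, -0.358], [-0.681, 0.006, -0.732]]
wrist_force: [-3.1, -2.6, 3.8]
opening: 0.313
gripper_force: 58.9
```

```bash
python3 - <<'E'
from h import *
o=robot.get_obs(); print(o['joints'].round(2),o['tcp_pos']-11*o['orientation'][:,2])
for n in('top','side'):
    p,d=snap(n); hsv=cv2.cvtColor(p,cv2.COLOR_RGB2HSV)
    print(proj(n,np.array([475,-277,105.])))
cv2.imwrite('pics/m2.png',cv2.resize(cv2.cvtColor(p,cv2.COLOR_RGB2BGR)[270:390,170:320],None,fx=3,fy=3))
g0=np.array([475,-277,56.])
R1=Rp(0,.75)
s=plan([(np.array([465,-277,170.]),Rp(-.5,.75),7),(np.array([455,-20,190.]),Rp(0,.75),10),(np.array([455,245,180.]),Rp(.45,.75),10),(np.array([455,245,60.]),Rp(.45,.75),8)])
E
```

```text
[-0.7  -0.53 -0.98  0.37  0.1  -0.1 ] [ 479.53723979 -275.89422229   59.30204336]
(np.float64(386.6964849304828), np.float64(236.16803522830097))
(np.float64(226.56756256528675), np.float64(309.6638898265028))
L [[-0.01,-0.001,-0.013],[-0.01,-0.001,-0.013],[-0.01,-0.001,-0.013],[-0.01,-0.001,-0.013],[-0.01,-0.001,-0.013],[-0.01,-0.001,-0.013],[-0.01,-0.001,-0.013],[0.008,0.022,-0.011],[0.008,0.023,-0.01],[0.007,0.024,-0.009]]
T [[-0.005,0.0,-0.007],[-0.005,0.0,-0.007],[-0.005,0.0,-0.007],[-0.005,0.0,-0.007],[-0.005,0.0,-0.007],[-0.005,0.0,-0.007],[-0.005,0.0,-0.007],[-0.034,0.0,-0.037],[-0.034,0.0,-0.037],[-0.034,0.0,-0.037]]
L [[0.006,0.024,-0.008],[0.005,0.025,-0.007],[0.004,0.025,-0.006],[0.003,0.025,-0.006],[0.002,0.026,-0.005],[0.001,0.026,-0.004],[0.0,0.026,-0.003],[0.001,0.027,0.001],[0.0,0.027,0.002],[-0.001,0.027,0.002]]
T [[-0.034,0.0,-0.037],[-0.034,0.0,-0.037],[-0.034,0.0,-0.037],[-0.034,0.0,-0.037],[-0.034,0.0,-0.037],[-0.034,0.0,-0.037],[-0.034,0.0,-0.037],[-0.031,0.0,-0.033],[-0.031,0.0,-0.033],[-0.031,0.0,-0.033]]
L [[-0.002,0.027,0.003],[-0.003,0.026,0.004],[-0.004,0.026,0.005],[-0.005,0.026,0.006],[-0.005,0.026,0.006],[-0.006,0.025,0.007],[-0.007,0.025,0.008],[0.01,0.0,0.011],[0.01,0.0,0.011],[0.01,0.0,0.011]]
T [[-0.031,0.0,-0.033],[-0.031,0.0,-0.033],[-0.031,0.0,-0.033],[-0.031,0.0,-0.033],[-0.031,0.0,-0.033],[-0.031,0.0,-0.033],[-0.031,0.0,-0.033],[0.0,0.0,0.0],[0.0,0.0,0.0],[0.0,0.0,0.0]]
L [[0.01,0.0,0.011],[0.01,0.0,0.011],[0.01,0.0,0.011],[0.01,0.0,0.011],[0.01,0.0,0.011]]
T [[0.0,0.0,0.0],[0.0,0.0,0.0],[0.0,0.0,0.0],[0.0,0.0,0.0],[0.0,0.0,0.0]]
max 0.02723967694375247 0.05024937810560445
```

View pics/m2.png

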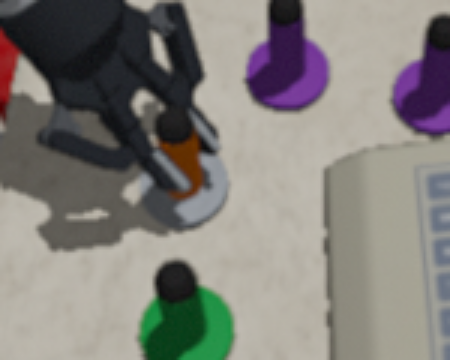

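The post is gripped: the crop shows both fingers on the orange stem at (175,165), and the look-alikes are untouched. I'll stage the post left of the unit, carrying it on a wider arc.

```bash
python3 - <<'E'
from h import *
s=plan([(np.array([485,-276,175.]),Rp(-.5,.75),6),(np.array([570,-20,205.]),Rp(0,.75),10),(np.array([490,255,190.]),Rp(.5,.75),10),(np.array([490,255,95.]),Rp(.5,.75),4)])
E
```

```text
L [[-0.014,0.001,-0.014],[-0.014,0.001,-0.014],[-0.014,0.001,-0.014],[-0.014,0.001,-0.014],[-0.014,0.001,-0.014],[-0.014,0.001,-0.014],[0.002,0.027,-0.006],[0.001,0.027,-0.005],[0.0,0.027,-0.004],[-0.001,0.027,-0.003]]
T [[-0.006,0.0,-0.008],[-0.006,0.0,-0.008],[-0.006,0.0,-0.008],[-0.006,0.0,-0.008],[-0.006,0.0,-0.008],[-0.006,0.0,-0.008],[-0.034,0.0,-0.037],[-0.034,0.0,-0.037],[-0.034,0.0,-0.037],[-0.034,0.0,-0.037]]
L [[-0.002,0.027,-0.002],[-0.003,0.027,-0.001],[-0.004,0.027,0.0],[-0.005,0.027,0.001],[-0.006,0.027,0.002],[-0.007,0.026,0.003],[0.007,0.028,-0.004],[0.006,0.028,-0.003],[0.005,0.029,-0.002],[0.004,0.029,-0.002]]
T [[-0.034,0.0,-0.037],[-0.034,0.0,-0.037],[-0.034,0.0,-0.037],[-0.034,0.0,-0.037],[-0.034,0.0,-0.037],[-0.034,0.0,-0.037],[-0.034,0.0,-0.037],[-0.034,0.0,-0.037],[-0.034,0.0,-0.037],[-0.034,0.0,-0.037]]
L [[0.003,0.029,-0.001],[0.002,0.029,0.0],[0.001,0.029,0.001],[0.0,0.029,0.002],[-0.001,0.029,0.003],[-0.003,0.029,0.004],[0.016,0.0,0.017],[0.016,0.0,0.017],[0.016,0.0,0.017],[0.016,0.0,0.017]]
T [[-0.034,0.0,-0.037],[-0.034,0.0,-0.037],[-0.034,0.0,-0.037],[-0.034,0.0,-0.037],[-0.034,0.0,-0.037],[-0.034,0.0,-0.037],[0.0,0.0,0.0],[0.0,0.0,0.0],[0.0,0.0,0.0],[0.0,0.0,0.0]]
max 0.02949576240750525 0.05024937810560445
```

step_arm --linear '[[-0.014,0.001,-0.014],[-0.014,0.001,-0.014],[-0.014,0.001,-0.014],[-0.014,0.001,-0.014],[-0.014,0.001,-0.014],[-0.014,0.001,-0.014],[0.002,0.027,-0.006],[0.001,0.027,-0.005],[0.0,0.027,-0.004],[-0.001,0.027,-0.003]]' --twist '[[-0.006,0.0,-0.008],[-0.006,0.0,-0.008],[-0.006,0.0,-0.008],[-0.006,0.0,-0.008],[-0.006,0.0,-0.008],[-0.006,0.0,-0.008],[-0.034,0.0,-0.037],[-0.034,0.0,-0.037],[-0.034,0.0,-0.037],[-0.034,0.0,-0.037]]'

```text
time_s: 5.45
tcp_pos: [522.2, -168.5, 175.2]
orientation: [[-0.707, 0.288, 0.645], [0.216, 0.957, -0.191], [-0.673, 0.004, -0.74]]
wrist_force: [-0.2, -0.3, -4.1]
opening: 0.319
gripper_force: 59.8
```

step_arm --linear '[[-0.002,0.027,-0.002],[-0.003,0.027,-0.001],[-0.004,0.027,0.0],[-0.005,0.027,0.001],[-0.006,0.027,0.002],[-0.007,0.026,0.003],[0.007,0.028,-0.004],[0.006,0.028,-0.003],[0.005,0.029,-0.002],[0.004,0.029,-0.002]]' --twist '[[-0.034,0.0,-0.037],[-0.034,0.0,-0.037],[-0.034,0.0,-0.037],[-0.034,0.0,-0.037],[-0.034,0.0,-0.037],[-0.034,0.0,-0.037],[-0.034,0.0,-0.037],[-0.034,0.0,-0.037],[-0.034,0.0,-0.037],[-0.034,0.0,-0.037]]'

```text
time_s: 6.28
tcp_pos: [537.0, 97.9, 183.4]
orientation: [[-0.725, -0.209, 0.657], [-0.153, 0.978, 0.142], [-0.672, 0.002, -0.741]]
wrist_force: [-0.1, 0.7, -4.0]
opening: 0.313
gripper_force: 59.6
```

step_arm --linear '[[0.003,0.029,-0.001],[0.002,0.029,0.0],[0.001,0.029,0.001],[0.0,0.029,0.002],[-0.001,0.029,0.003],[-0.003,0.029,0.004],[0.016,0.0,0.017],[0.016,0.0,0.017],[0.016,0.0,0.017],[0,0,0]]' --twist '[[-0.034,0.0,-0.037],[-0.034,0.0,-0.037],[-0.034,0.0,-0.037],[-0.034,0.0,-0.037],[-0.034,0.0,-0.037],[-0.034,0.0,-0.037],[0,0,0],[0,0,0],[0,0,0],[0,0,0]]'

```text
time_s: 7.12
tcp_pos: [478.7, 260.2, 95.8]
orientation: [[-0.656, -0.488, 0.576], [-0.364, 0.873, 0.325], [-0.661, 0.003, -0.751]]
wrist_force: [-2.0, 0.1, -7.9]
opening: 0.316
gripper_force: 60.0
```

```bash
python3 - <<'E'
from h import *
o=robot.get_obs(); print(o['joints'].round(2),o['tcp_pos']-11*o['orientation'][:,2],o['wrist_force'])
p,d=snap('side'); snap('top','top3');cv2.imwrite('pics/m3.png',cv2.resize(cv2.cvtColor(p,cv2.COLOR_RGB2BGR)[90:270,190:360],None,fx=3,fy=3))
plan([(np.array([490,255,61.]),Rp(.5,.75),8)])
E
```

```text
[ 0.29 -0.63 -0.92  0.56  0.15 -0.16] [472.3620437  256.6205192  104.03228894] [-1.96813513  0.08299096 -7.94038788]
L [[0.003,-0.001,0.006],[0.003,-0.001,0.006],[0.003,-0.001,0.006],[0.003,-0.001,0.006],[0.003,-0.001,0.006],[0.003,-0.001,0.006],[0.004,-0.001,0.006],[0.004,-0.001,0.006]]
T [[0.001,-0.002,0.001],[0.001,-0.002,0.001],[0.001,-0.002,0.001],[0.001,-0.002,0.001],[0.001,-0.002,0.001],[0.001,-0.002,0.001],[0.001,-0.002,0.001],[0.001,-0.002,0.001]]
max 0.007280109889280518 0.002449489742783178
```

View pics/m3.png

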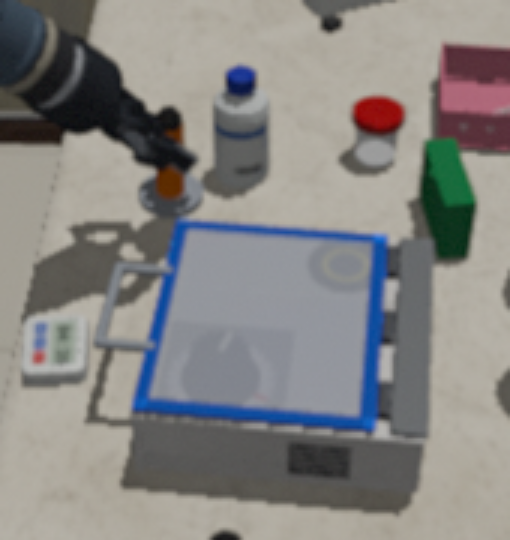

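The crop shows the post held upright at (170,165), left of the unit and clear of the bottle at (240,130). Setting it down here.

step_arm --linear '[[0.0036,0,0.004],[0.0036,0,0.004],[0.0036,0,0.004],[0.0036,0,0.004],[0.0036,0,0.004],[0.0036,0,0.004],[0.0036,0,0.004],[0.003,0,0.0034],[0,0,0],[0,0,0]]' --twist '[[0,-0.004,0],[0,-0.004,0],[0,-0.004,0],[0,-0.004,0],[0,-0.004,0],[0,-0.004,0],[0,-0.004,0],[0,0,0],[0,0,0],[0,0,0]]'

```text
time_s: 8.05
tcp_pos: [488.5, 261.8, 68.2]
orientation: [[-0.625, -0.486, 0.612], [-0.349, 0.874, 0.337], [-0.698, -0.003, -0.716]]
wrist_force: [-0.3, 0.0, -3.7]
opening: 0.316
gripper_force: 60.2
```

```bash
python3 - <<'E'
from h import *
o=robot.get_obs(); print(o['joints'].round(2),o['tcp_pos'],o['tcp_pos']-11*o['orientation'][:,2],o['wrist_force'])
E
```

```text
[ 0.29 -0.6  -1.    0.41  0.15 -0.16] [488.46367685 261.84685436  68.1697395 ] [481.73633502 258.13739988  76.04265632] [-0.33043548  0.01735913 -3.7426241 ]
```

step_arm --linear '[[0.0028,0,0.0029],[0.0028,0,0.0029],[0.0028,0,0.0029],[0.0028,0,0.0029],[0,0,0],[0,0,0],[0,0,0],[0,0,0],[0,0,0],[0,0,0]]' --twist '[[0,0.005,0],[0,0.005,0],[0,0.005,0],[0,0.005,0],[0,0,0],[0,0,0],[0,0,0],[0,0,0],[0,0,0],[0,0,0]]'

```text
time_s: 8.88
tcp_pos: [489.0, 261.9, 53.2]
orientation: [[-0.636, -0.486, 0.6], [-0.356, 0.874, 0.331], [-0.685, -0.003, -0.728]]
wrist_force: [0.5, -0.4, -3.7]
opening: 0.315
gripper_force: 60.4
```

Still hanging (−3.7 N), so I'll lower it about 2.5 mm more and open.

step_arm --linear '[[0.001,0,0.001],[0.001,0,0.001],[0,0,0],[0,0,0],[0,0,0],[0,0,0],[0,0,0],[0,0,0],[0,0,0],[0,0,0]]' --twist '[[0,0,0],[0,0,0],[0,0,0],[0,0,0],[0,0,0],[0,0,0],[0,0,0],[0,0,0],[0,0,0],[0,0,0]]'

```text
time_s: 9.72
tcp_pos: [489.7, 262.2, 51.6]
orientation: [[-0.634, -0.486, 0.602], [-0.355, 0.874, 0.331], [-0.687, -0.004, -0.727]]
wrist_force: [-0.9, -1.3, 3.6]
opening: 0.315
gripper_force: 60.6
```

step_arm --linear '[[0,0,0],[0,0,0],[0,0,0],[0,0,0],[0,0,0],[0,0,0],[0,0,0],[0,0,0],[0,0,0],[0,0,0]]' --twist '[[0,0,0],[0,0,0],[0,0,0],[0,0,0],[0,0,0],[0,0,0],[0,0,0],[0,0,0],[0,0,0],[0,0,0]]' --gripper -0.4

```text
time_s: 10.55
tcp_pos: [488.9, 261.8, 50.2]
orientation: [[-0.636, -0.486, 0.6], [-0.356, 0.874, 0.33], [-0.685, -0.003, -0.729]]
wrist_force: [-0.3, -0.1, -0.2]
opening: 0.696
gripper_force: 0.0
```

```bash
python3 - <<'E'
from h import *
o=robot.get_obs(); print(o['joints'].round(3).tolist(),o['tcp_pos'],o['wrist_force'])
print(o['orientation'].round(3).tolist())
p,d=snap('side'); cv2.imwrite('pics/m4.png',cv2.resize(cv2.cvtColor(p,cv2.COLOR_RGB2BGR)[110:190,200:300],None,fx=4,fy=4))
hd=U(-158,0,84.5); Rd=Rp(UY,0,roll=np.pi/2); Re=Rp(UY,0,roll=-np.pi/2)
R=o['orientation']; g=o['tcp_pos']-11*R[:,2]
for X in(Rd,Re): print(np.linalg.norm(Ro.from_matrix(R.T@X).as_rotvec()))
plan([(g+[0,0,90],R,6),(hd+[0,0,80],Rd,24)])
E
```

```text
[0.289, -0.554, -0.999, 0.382, 0.146, -0.162] [488.85779461 261.84972734  50.16429787] [-0.28303493 -0.08313498 -0.20773325]
[[-0.636, -0.486, 0.6], [-0.356, 0.874, 0.33], [-0.685, -0.003, -0.729]]
2.2322797634722997
1.2207664316016993
L [[-0.01,0.0,-0.011],[-0.01,0.0,-0.011],[-0.01,0.0,-0.011],[-0.01,0.0,-0.011],[-0.01,0.0,-0.011],[-0.01,0.0,-0.011],[0.004,-0.006,-0.005],[0.004,-0.006,-0.004],[0.003,-0.007,-0.004],[0.003,-0.007,-0.004]]
T [[0.0,0.0,0.0],[0.0,0.0,0.0],[0.0,0.0,0.0],[0.0,0.0,0.0],[0.0,0.0,0.0],[0.0,0.0,0.0],[0.034,0.018,0.085],[0.034,0.018,0.085],[0.034,0.018,0.085],[0.034,0.018,0.085]]
L [[0.002,-0.008,-0.003],[0.001,-0.008,-0.003],[0.001,-0.008,-0.003],[0.0,-0.008,-0.003],[0.0,-0.008,-0.002],[-0.001,-0.008,-0.002],[-0.002,-0.008,-0.002],[-0.002,-0.008,-0.002],[-0.003,-0.008,-0.001],[-0.004,-0.008,-0.001]]
T [[0.034,0.018,0.085],[0.034,0.018,0.085],[0.034,0.018,0.085],[0.034,0.018,0.085],[0.034,0.018,0.085],[0.034,0.018,0.085],[0.034,0.018,0.085],[0.034,0.018,0.085],[0.034,0.018,0.085],[0.034,0.018,0.085]]
L [[-0.004,-0.007,-0.001],[-0.005,-0.007,-0.001],[-0.005,-0.006,-0.001],[-0.006,-0.006,-0.001],[-0.006,-0.005,0.0],[-0.007,-0.005,0.0],[-0.007,-0.004,0.0],[-0.008,-0.004,0.0],[-0.008,-0.003,0.0],[-0.008,-0.002,0.0]]
T [[0.034,0.018,0.085],[0.034,0.018,0.085],[0.034,0.018,0.085],[0.034,0.018,0.085],[0.034,0.018,0.085],[0.034,0.018,0.085],[0.034,0.018,0.085],[0.034,0.018,0.085],[0.034,0.018,0.085],[0.034,0.018,0.085]]
max 0.014866068747318505 0.09330058949438637
```

View pics/m4.png

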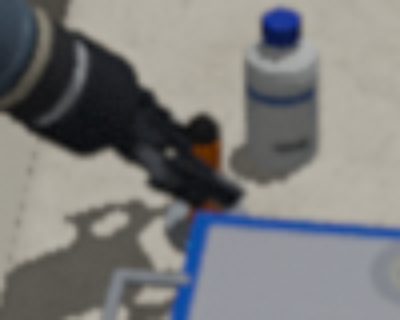

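```bash
python3 - <<'E'
from h import *
o=robot.get_obs()
hd=U(-158,0,84.5); Re=Rp(UY,0,roll=-np.pi/2)
R=o['orientation']; g=o['tcp_pos']-11*R[:,2]
plan([(g+[0,0,90],R,6),(hd+[0,0,70],Re,14)])
E
```

```text
L [[-0.01,0.0,-0.011],[-0.01,0.0,-0.011],[-0.01,0.0,-0.011],[-0.01,0.0,-0.011],[-0.01,0.0,-0.011],[-0.01,0.0,-0.011],[0.007,-0.01,-0.007],[0.008,-0.009,-0.007],[0.009,-0.009,-0.007],[0.01,-0.008,-0.007]]
T [[0.0,0.0,0.0],[0.0,0.0,0.0],[0.0,0.0,0.0],[0.0,0.0,0.0],[0.0,0.0,0.0],[0.0,0.0,0.0],[-0.027,0.049,-0.067],[-0.027,0.049,-0.067],[-0.027,0.049,-0.067],[-0.027,0.049,-0.067]]
L [[0.011,-0.007,-0.006],[0.012,-0.006,-0.006],[0.012,-0.005,-0.005],[0.013,-0.004,-0.005],[0.013,-0.003,-0.004],[0.014,-0.002,-0.004],[0.014,-0.001,-0.003],[0.014,0.0,-0.002],[0.014,0.001,-0.002],[0.014,0.002,-0.001]]
T [[-0.027,0.049,-0.067],[-0.027,0.049,-0.067],[-0.027,0.049,-0.067],[-0.027,0.049,-0.067],[-0.027,0.049,-0.067],[-0.027,0.049,-0.067],[-0.027,0.049,-0.067],[-0.027,0.049,-0.067],[-0.027,0.049,-0.067],[-0.027,0.049,-0.067]]
max 0.014866068747318505 0.08728688332160796
```

step_arm --linear '[[-0.01,0.0,-0.011],[-0.01,0.0,-0.011],[-0.01,0.0,-0.011],[-0.01,0.0,-0.011],[-0.01,0.0,-0.011],[-0.01,0.0,-0.011],[0.007,-0.01,-0.007],[0.008,-0.009,-0.007],[0.009,-0.009,-0.007],[0.01,-0.008,-0.007]]' --twist '[[0.0,0.0,0.0],[0.0,0.0,0.0],[0.0,0.0,0.0],[0.0,0.0,0.0],[0.0,0.0,0.0],[0.0,0.0,0.0],[-0.027,0.049,-0.067],[-0.027,0.049,-0.067],[-0.027,0.049,-0.067],[-0.027,0.049,-0.067]]'

```text
time_s: 11.43
tcp_pos: [471.7, 205.8, 141.9]
orientation: [[-0.573, -0.707, 0.414], [-0.637, 0.702, 0.319], [-0.516, -0.081, -0.853]]
wrist_force: [0.5, -0.7, -1.1]
opening: 0.701
gripper_force: 0.0
```

step_arm --linear '[[0.011,-0.007,-0.006],[0.012,-0.006,-0.006],[0.012,-0.005,-0.005],[0.013,-0.004,-0.005],[0.013,-0.003,-0.004],[0.014,-0.002,-0.004],[0.014,-0.001,-0.003],[0.014,0.0,-0.002],[0.014,0.001,-0.002],[0.014,0.002,-0.001]]' --twist '[[-0.027,0.049,-0.067],[-0.027,0.049,-0.067],[-0.027,0.049,-0.067],[-0.027,0.049,-0.067],[-0.027,0.049,-0.067],[-0.027,0.049,-0.067],[-0.027,0.049,-0.067],[-0.027,0.049,-0.067],[-0.027,0.049,-0.067],[-0.027,0.049,-0.067]]' --gripper 0.25

```text
time_s: 12.27
tcp_pos: [432.5, 68.4, 142.7]
orientation: [[-0.071, -0.997, -0.001], [-0.997, 0.071, 0.002], [-0.002, 0.001, -1.0]]
wrist_force: [0.2, 0.3, -0.8]
opening: 0.376
gripper_force: 0.0
```

step_arm --linear '[[0,0,0],[0,0,0],[0,0,0],[0,0,0],[0,0,0],[0,0,0],[0,0,0],[0,0,0],[0,0,0],[0,0,0]]' --twist '[[0,0,0],[0,0,0],[0,0,0],[0,0,0],[0,0,0],[0,0,0],[0,0,0],[0,0,0],[0,0,0],[0,0,0]]'

```text
time_s: 13.1
tcp_pos: [432.0, 69.2, 142.4]
orientation: [[-0.074, -0.997, -0.001], [-0.997, 0.074, 0.004], [-0.004, 0.001, -1.0]]
wrist_force: [0.5, 0.1, 0.6]
opening: 0.375
gripper_force: 0.0
```

```bash
python3 - <<'E'
from h import *
o=robot.get_obs(); print(o['joints'].round(3).tolist(),o['tcp_pos']-11*o['orientation'][:,2],U(-158,0,84.5))
p,d=snap('side'); q,e=snap('top')
# post: orange blob by side camera at mid-stem
for n,i,dd in(('side',p,d),('top',q,e)):
    m=cv2.inRange(cv2.cvtColor(i,cv2.COLOR_RGB2HSV),(5,150,70),(18,255,255)); nn,l,s,c=cv2.connectedComponentsWithStats(m)
    for k in range(1,nn):
        if s[k,4]>15: 
            x,y,w,h,_=s[k]; print(n,s[k],onz(n,c[k][0],c[k][1],49).round(0),atd(n,*c[k],np.median(dd[l==k])).round(0))
cc=np.zeros((480,800,3),np.uint8)
cc[:,:400]=cv2.resize(cv2.cvtColor(p,cv2.COLOR_RGB2BGR)[120:240,190:290],None,fx=4,fy=4)
cc[:,400:]=cv2.resize(cv2.cvtColor(q,cv2.COLOR_RGB2BGR)[180:300,210:310],None,fx=4,fy=4)
cv2.imwrite('pics/m5.png',cc)
hd=U(-158,0,84.5); Re=Rp(UY,0,roll=-np.pi/2)
plan([(hd+[0,0,70],Re,3),(hd,Re,7)])
E
```

```text
[0.003, -0.182, -0.311, 1.442, 0.004, -1.494] [431.98543095  69.1739015  153.44208986] [431.78656781  66.69026553  84.5       ]
side [247 146   8  16 109] [480. 258.  49.] [481. 244.  61.]
L [[0.001,0.0,0.0],[0.001,0.0,0.0],[0.001,0.0,0.0],[0.0,0.0,0.01],[0.0,0.0,0.01],[0.0,0.0,0.01],[0.0,0.0,0.01],[0.0,0.0,0.01],[0.0,0.0,0.01],[0.0,0.0,0.01]]
T [[0.0,0.001,0.001],[0.0,0.001,0.001],[0.0,0.001,0.001],[0.0,0.0,0.0],[0.0,0.0,0.0],[0.0,0.0,0.0],[0.0,0.0,0.0],[0.0,0.0,0.0],[0.0,0.0,0.0],[0.0,0.0,0.0]]
max 0.01 0.001414213562373095
```

View pics/m5.png

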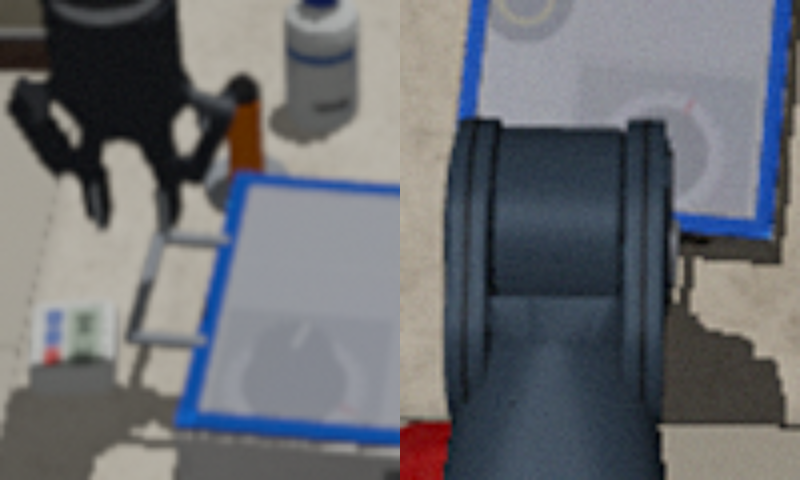

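The crop shows the gripper above the handle bar, which runs from about (160,235) to (135,335) in the left crop, and the post standing at (245,120). Checking the bar's middle from the side view.

```bash
python3 - <<'E'
from h import *
a=onz('side',230,180,84.5);b=onz('side',223.5,205,84.5);print(a,b,(a+b)/2)
print(proj('side',U(-158,45,84.5)),proj('side',U(-158,-45,84.5)))
E
```

```text
[437.86169554 108.1641496   84.5       ] [431.77884935  18.88145557  84.5       ] [434.82027245  63.52280258  84.5       ]
(np.float64(229.17453063603756), np.float64(179.0844842631792)) (np.float64(222.22445586351958), np.float64(204.08850612406258))
```

step_arm --linear '[[0.001,0,0.01],[0.001,0,0.01],[0,0,0.01],[0,0,0.01],[0,0,0],[0,0,0],[0,0,0],[0,0,0],[0,0,0],[0,0,0]]' --twist '[[0,0,0],[0,0,0],[0,0,0],[0,0,0],[0,0,0],[0,0,0],[0,0,0],[0,0,0],[0,0,0],[0,0,0]]'

```text
time_s: 14.03
tcp_pos: [432.3, 67.4, 103.0]
orientation: [[-0.074, -0.997, 0.001], [-0.997, 0.074, 0.004], [-0.004, -0.0, -1.0]]
wrist_force: [-1.0, 0.4, -0.6]
opening: 0.374
gripper_force: 0.0
```

step_arm --linear '[[0,-0.001,0.008],[0,-0.001,0.008],[0,0,0.007],[0,0,0.006],[0,0,0],[0,0,0],[0,0,0],[0,0,0],[0,0,0],[0,0,0]]' --twist '[[0,0,0],[0,0,0],[0,0,0],[0,0,0],[0,0,0],[0,0,0],[0,0,0],[0,0,0],[0,0,0],[0,0,0]]'

```text
time_s: 14.87
tcp_pos: [434.2, 67.3, 73.8]
orientation: [[-0.074, -0.997, 0.0], [-0.997, 0.074, 0.004], [-0.004, 0.0, -1.0]]
wrist_force: [-0.3, 0.2, -0.1]
opening: 0.374
gripper_force: 0.0
```

step_arm --linear '[[0,0,0],[0,0,0],[0,0,0],[0,0,0],[0,0,0],[0,0,0],[0,0,0],[0,0,0],[0,0,0],[0,0,0]]' --twist '[[0,0,0],[0,0,0],[0,0,0],[0,0,0],[0,0,0],[0,0,0],[0,0,0],[0,0,0],[0,0,0],[0,0,0]]' --gripper 1

```text
time_s: 15.7
tcp_pos: [434.1, 67.3, 73.7]
orientation: [[-0.074, -0.997, 0.0], [-0.997, 0.074, 0.004], [-0.004, 0.0, -1.0]]
wrist_force: [-0.5, -0.1, 3.5]
opening: 0.089
gripper_force: 58.5
```

```bash
python3 - <<'E'
from h import *
o=robot.get_obs(); print(o['joints'].round(3).tolist(),o['tcp_pos'],o['wrist_force'],o['opening'])
R=o['orientation'];p0=o['tcp_pos'];H=U(75,0,84.5); ax=RU@np.array([0,1.,0])
# rotation lifting: front (-x) goes up => rotate about +y by theta (x->-z => -x->+z)
th=np.linspace(0,1.47,31);P=p0;Q=R
L=[];T=[]
for t in th[1:]:
    r=Ro.from_rotvec(ax*t).as_matrix(); p=H+r@(p0-H); q=r@R
    L.append((Q.T@(p-P)/1000));T.append(Ro.from_matrix(Q.T@q).as_rotvec());P,Q=p,q
L=np.array(L);T=np.array(T);print(L[0],L[15],L[-1],T[0],T[-1],P,Q.round(2))
E
```

```text
[-0.002, -0.149, -0.42, 1.299, 0.004, -1.498] [434.06758405  67.33374514  73.73590204] [-0.4804273  -0.05934452  3.47263916] 0.08894800942459695
[-4.47627876e-05  2.53254093e-04 -1.13162865e-02] [-4.47627876e-05  2.53254093e-04 -1.13162865e-02] [-4.47627876e-05  2.53254093e-04 -1.13162865e-02] [-0.04899922 -0.0002023   0.00018929] [-0.04899922 -0.0002023   0.00018929] [630.30634641  51.89728148 313.02198365] [[-0.08 -0.1  -0.99]
 [-1.    0.    0.08]
 [-0.    0.99 -0.1 ]]
```

```bash
cat >> h.py <<'E'
def show(L,T):
    L=np.array(L).round(4)+0.;T=np.array(T).round(3)+0.
    for k in range(0,len(L),10):
        print('L',str(L[k:k+10].tolist()).replace(' ',''));print('T',str(T[k:k+10].tolist()).replace(' ',''))
E
python3 - <<'E'
from h import *
o=robot.get_obs();R=o['orientation'];p0=o['tcp_pos'];H=U(75,0,84.5)
off=p0-11*R[:,2]-U(-158,0,84.5);print(off)
P=p0;Q=R;L=[];T=[]
for i in range(1,31):
    t=1.47*i/30; b=H+RU@np.array([-233*np.cos(t),0,233*np.sin(t)]); q=Rp(UY,.6*i/30,roll=-np.pi/2)
    p=b+off*(1-i/30)+11*q[:,2]
    L.append(Q.T@(p-P)/1000);T.append(Ro.from_matrix(Q.T@q).as_rotvec());P,Q=p,q
show(L,T);print(P)
E
```

```text
[2.2807835  0.60087201 0.23581952]
L [[0.0,-0.0004,-0.0114],[0.0,-0.0012,-0.0114],[0.0,-0.002,-0.0113],[0.0,-0.0028,-0.0111],[0.0,-0.0035,-0.0109],[0.0,-0.0043,-0.0106],[0.0,-0.005,-0.0103],[0.0,-0.0057,-0.01],[0.0,-0.0064,-0.0096],[0.0,-0.007,-0.0091]]
T [[0.02,0.004,0.004],[0.02,0.0,0.0],[0.02,0.0,0.0],[0.02,0.0,0.0],[0.02,0.0,0.0],[0.02,0.0,0.0],[0.02,0.0,0.0],[0.02,0.0,0.0],[0.02,0.0,0.0],[0.02,0.0,0.0]]
L [[0.0,-0.0076,-0.0086],[0.0,-0.0082,-0.0081],[0.0,-0.0087,-0.0075],[0.0,-0.0092,-0.0069],[0.0,-0.0097,-0.0063],[0.0,-0.0101,-0.0056],[0.0,-0.0105,-0.0049],[0.0,-0.0108,-0.0042],[0.0,-0.011,-0.0034],[0.0,-0.0112,-0.0027]]
T [[0.02,0.0,0.0],[0.02,0.0,0.0],[0.02,0.0,0.0],[0.02,0.0,0.0],[0.02,0.0,0.0],[0.02,0.0,0.0],[0.02,0.0,0.0],[0.02,0.0,0.0],[0.02,0.0,0.0],[0.02,0.0,0.0]]
L [[0.0,-0.0114,-0.0019],[0.0,-0.0115,-0.0011],[0.0,-0.0116,-0.0003],[0.0,-0.0116,0.0004],[0.0,-0.0115,0.0012],[0.0,-0.0114,0.002],[0.0,-0.0112,0.0028],[0.0,-0.011,0.0035],[0.0,-0.0107,0.0043],[0.0,-0.0104,0.005]]
T [[0.02,0.0,0.0],[0.02,0.0,0.0],[0.02,0.0,0.0],[0.02,0.0,0.0],[0.02,0.0,0.0],[0.02,0.0,0.0],[0.02,0.0,0.0],[0.02,0.0,0.0],[0.02,0.0,0.0],[0.02,0.0,0.0]]
[646.88738069  49.77008196 307.23868173]
```

step_arm --linear '[[0.0,-0.0004,-0.0114],[0.0,-0.0012,-0.0114],[0.0,-0.002,-0.0113],[0.0,-0.0028,-0.0111],[0.0,-0.0035,-0.0109],[0.0,-0.0043,-0.0106],[0.0,-0.005,-0.0103],[0.0,-0.0057,-0.01],[0.0,-0.0064,-0.0096],[0.0,-0.007,-0.0091]]' --twist '[[0.02,0.004,0.004],[0.02,0.0,0.0],[0.02,0.0,0.0],[0.02,0.0,0.0],[0.02,0.0,0.0],[0.02,0.0,0.0],[0.02,0.0,0.0],[0.02,0.0,0.0],[0.02,0.0,0.0],[0.02,0.0,0.0]]'

```text
time_s: 16.53
tcp_pos: [461.2, 65.1, 183.3]
orientation: [[-0.078, -0.978, 0.195], [-0.997, 0.077, -0.016], [0.0, -0.195, -0.981]]
wrist_force: [-3.3, 0.1, -4.0]
opening: 0.094
gripper_force: 58.4
```

```bash
python3 - <<'E'
from h import *
o=robot.get_obs();R=o['orientation'];p0=o['tcp_pos'];b=RU.T@(p0-11*R[:,2]-U(75,0,84.5));print('bar rel hinge',b,np.hypot(b[0],b[2]),np.arctan2(b[2],-b[0]),o['opening'],o['wrist_force'],o['wrist_torque'],o['joints'].round(2))
E
```

```text
bar rel hinge [-205.70500923    0.74792753  109.56514043] 233.06452072066648 0.4894114114161141 0.09385688199897338 [-3.28999837  0.12011443 -3.99415502] [ 0.10722082  1.05300879 -0.01542256] [ 0.01 -0.33 -0.36  1.34 -0.02 -1.49]
```

Radius is exactly 233 mm and the force is low, so I'll continue the arc.

step_arm --linear '[[0.0,-0.0076,-0.0086],[0.0,-0.0082,-0.0081],[0.0,-0.0087,-0.0075],[0.0,-0.0092,-0.0069],[0.0,-0.0097,-0.0063],[0.0,-0.0101,-0.0056],[0.0,-0.0105,-0.0049],[0.0,-0.0108,-0.0042],[0.0,-0.011,-0.0034],[0.0,-0.0112,-0.0027]]' --twist '[[0.02,0.0,0.0],[0.02,0.0,0.0],[0.02,0.0,0.0],[0.02,0.0,0.0],[0.02,0.0,0.0],[0.02,0.0,0.0],[0.02,0.0,0.0],[0.02,0.0,0.0],[0.02,0.0,0.0],[0.02,0.0,0.0]]'

```text
time_s: 17.37
tcp_pos: [539.0, 59.0, 270.9]
orientation: [[-0.078, -0.918, 0.39], [-0.997, 0.072, -0.031], [0.001, -0.391, -0.92]]
wrist_force: [-8.6, -0.1, 3.5]
opening: 0.095
gripper_force: 61.5
```

step_arm --linear '[[0.0,-0.0114,-0.0019],[0.0,-0.0115,-0.0011],[0.0,-0.0116,-0.0003],[0.0,-0.0116,0.0004],[0.0,-0.0115,0.0012],[0.0,-0.0114,0.002],[0.0,-0.0112,0.0028],[0.0,-0.011,0.0035],[0.0,-0.0107,0.0043],[0.0,-0.0104,0.005]]' --twist '[[0.02,0.0,0.0],[0.02,0.0,0.0],[0.02,0.0,0.0],[0.02,0.0,0.0],[0.02,0.0,0.0],[0.02,0.0,0.0],[0.02,0.0,0.0],[0.02,0.0,0.0],[0.02,0.0,0.0],[0.02,0.0,0.0]]'

```text
time_s: 18.2
tcp_pos: [647.6, 50.5, 309.8]
orientation: [[-0.079, -0.821, 0.565], [-0.997, 0.065, -0.045], [0.0, -0.567, -0.824]]
wrist_force: [-5.5, -0.0, 1.2]
opening: 0.089
gripper_force: 62.4
```

```bash
python3 - <<'E'
from h import *
o=robot.get_obs();R=o['orientation'];p0=o['tcp_pos'];b=RU.T@(p0-11*R[:,2]-U(75,0,84.5));print('bar rel hinge',b,np.hypot(b[0],b[2]),np.arctan2(b[2],-b[0]),o['opening'],o['wrist_force'],o['joints'].round(2))
snap('side','side6')
# release: back along -z; then to above post
G=Rp(.5,.75); R=o['orientation']; g=p0-11*R[:,2]
plan([(g-60*R[:,2],R,5),(np.array([481,258,140.]),G,15)])
E
```

```text
bar rel hinge [-22.84722601   0.74068124 234.31885139] 235.43007423196462 1.4735987187174413 0.0885279038609425 [-5.48215111 -0.03656338  1.18745327] [-0.01 -0.24 -0.18  1.03 -0.04 -1.51]
L [[0.0,0.0,-0.012],[0.0,0.0,-0.012],[0.0,0.0,-0.012],[0.0,0.0,-0.012],[0.0,0.0,-0.012],[-0.013,0.016,0.007],[-0.012,0.017,0.008],[-0.01,0.018,0.008],[-0.009,0.019,0.008],[-0.007,0.019,0.009]]
T [[-0.001,0.0,0.0],[-0.001,0.0,0.0],[-0.001,0.0,0.0],[-0.001,0.0,0.0],[-0.001,0.0,0.0],[-0.011,-0.025,0.073],[-0.011,-0.025,0.073],[-0.011,-0.025,0.073],[-0.011,-0.025,0.073],[-0.011,-0.025,0.073]]
L [[-0.006,0.019,0.009],[-0.004,0.02,0.01],[-0.002,0.02,0.01],[0.0,0.02,0.01],[0.001,0.02,0.01],[0.003,0.019,0.01],[0.005,0.019,0.011],[0.006,0.018,0.011],[0.008,0.018,0.011],[0.009,0.017,0.011]]
T [[-0.011,-0.025,0.073],[-0.011,-0.025,0.073],[-0.011,-0.025,0.073],[-0.011,-0.025,0.073],[-0.011,-0.025,0.073],[-0.011,-0.025,0.073],[-0.011,-0.025,0.073],[-0.011,-0.025,0.073],[-0.011,-0.025,0.073],[-0.011,-0.025,0.073]]
max 0.022715633383201095 0.07794228634059948
```

View pics/side6.png

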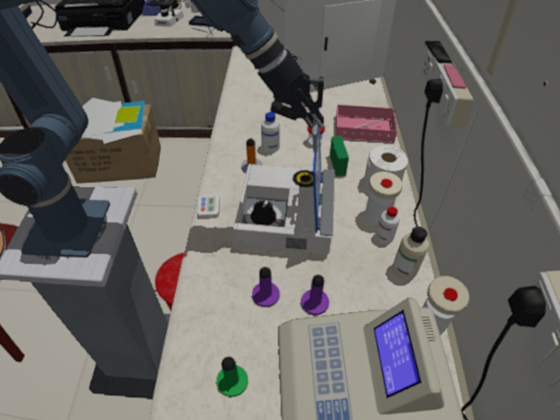

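```bash
sed -i 's/R.T@(pn-p)\/1000).round(3)/R.T@(pn-p)\/1000).round(4)/' h.py; python3 - <<'E'
from h import *
p=cv2.imread('pics/side6.png'); hsv=cv2.cvtColor(p,cv2.COLOR_BGR2HSV)
m=cv2.inRange(hsv,(20,120,90),(35,255,255)); m[:165]=0;m[195:]=0;m[:,:285]=0;m[:,330:]=0
c=np.argwhere(m>0); print(len(c)); q=np.array([onz('side',x,y,80) for y,x in c]); print('pad bbox',q.min(0),q.max(0),(q.min(0)+q.max(0))/2,'model',U(37,75,80))
e=cv2.fitEllipse(np.argwhere(m>0)[:,::-1].astype(np.float32)); print(onz('side',*e[0],80))
o=robot.get_obs(); p0=o['tcp_pos'];R=o['orientation'];g=p0-11*R[:,2];G=np.array([[-0.636,-0.486,0.6],[-0.356,0.874,0.33],[-0.685,-0.003,-0.729]]);gp=np.array([489.2,262,51])-11*G[:,2]
print(gp)
plan([(g-66*R[:,2],R,6),(gp+[0,0,80],G,14),(gp,G,5)])
E
```

```text
47
pad bbox [611.9279043  115.03244671  80.        ] [638.49144728 150.52564535  80.        ] [625.20967579 132.77904603  80.        ] model [632.06751206 126.16751639  80.        ]
[625.4077231  132.14577285  80.        ]
[482.6   258.37   59.019]
L [[0.0,0.0,-0.011],[0.0,0.0,-0.011],[0.0,0.0,-0.011],[0.0,0.0,-0.011],[0.0,0.0,-0.011],[0.0,0.0,-0.011],[-0.0142,0.0176,0.0081],[-0.0125,0.0186,0.0086],[-0.0108,0.0194,0.0092],[-0.009,0.02,0.0097]]
T [[0.0,0.0,0.0],[0.0,0.0,0.0],[0.0,0.0,0.0],[0.0,0.0,0.0],[0.0,0.0,0.0],[0.0,0.0,0.0],[-0.012,-0.027,0.078],[-0.012,-0.027,0.078],[-0.012,-0.027,0.078],[-0.012,-0.027,0.078]]
L [[-0.0072,0.0205,0.0101],[-0.0053,0.0209,0.0105],[-0.0034,0.0211,0.0109],[-0.0014,0.0212,0.0112],[0.0006,0.0211,0.0115],[0.0025,0.0208,0.0117],[0.0044,0.0204,0.0118],[0.0063,0.0199,0.0119],[0.0082,0.0192,0.0119],[0.0099,0.0183,0.0119]]
T [[-0.012,-0.027,0.078],[-0.012,-0.027,0.078],[-0.012,-0.027,0.078],[-0.012,-0.027,0.078],[-0.012,-0.027,0.078],[-0.012,-0.027,0.078],[-0.012,-0.027,0.078],[-0.012,-0.027,0.078],[-0.012,-0.027,0.078],[-0.012,-0.027,0.078]]
L [[0.011,0.0001,0.0117],[0.011,0.0001,0.0117],[0.011,0.0001,0.0117],[0.011,0.0001,0.0117],[0.011,0.0001,0.0117]]
T [[0.0,0.0,0.0],[0.0,0.0,0.0],[0.0,0.0,0.0],[0.0,0.0,0.0],[0.0,0.0,0.0]]
max 0.02403788676235912 0.08340863264674706
```

The side view shows the cover upright at (316,160), the post at (251,155), the pad at (307,178) and the open dial well at (264,212). Releasing and backing off.

step_arm --linear '[[0,0,0],[0,0,0],[0,0,0],[0,0,0],[0.0,0.0,-0.011],[0.0,0.0,-0.011],[0.0,0.0,-0.011],[0.0,0.0,-0.011],[0.0,0.0,-0.011],[0.0,0.0,-0.011]]' --twist '[[0,0,0],[0,0,0],[0,0,0],[0,0,0],[0,0,0],[0,0,0],[0,0,0],[0,0,0],[0,0,0],[0,0,0]]' --gripper 0.25

```text
time_s: 19.08
tcp_pos: [609.2, 53.6, 363.1]
orientation: [[-0.078, -0.822, 0.564], [-0.997, 0.065, -0.044], [-0.0, -0.565, -0.825]]
wrist_force: [-0.5, -0.3, -0.3]
opening: 0.377
gripper_force: 0.0
```

```bash
python3 - <<'E'
from h import *
o=robot.get_obs(); print(o['tcp_pos'],o['wrist_force'])
G=np.array([[-0.636,-0.486,0.6],[-0.356,0.874,0.33],[-0.685,-0.003,-0.729]]);gp=np.array([489.2,262,51])-11*G[:,2]
plan([(gp+[0,0,75],G,14),(gp,G,6)])
E
```

```text
[609.19311775  53.61804508 363.05096423] [-0.52735105 -0.32968413 -0.30567736]
L [[-0.0142,0.0176,0.0085],[-0.0125,0.0185,0.009],[-0.0108,0.0193,0.0096],[-0.009,0.02,0.0101],[-0.0071,0.0205,0.0105],[-0.0052,0.0209,0.0109],[-0.0033,0.0211,0.0113],[-0.0013,0.0211,0.0116],[0.0006,0.021,0.0118],[0.0026,0.0208,0.012]]
T [[-0.011,-0.027,0.078],[-0.011,-0.027,0.078],[-0.011,-0.027,0.078],[-0.011,-0.027,0.078],[-0.011,-0.027,0.078],[-0.011,-0.027,0.078],[-0.011,-0.027,0.078],[-0.011,-0.027,0.078],[-0.011,-0.027,0.078],[-0.011,-0.027,0.078]]
L [[0.0045,0.0203,0.0121],[0.0064,0.0198,0.0122],[0.0082,0.0191,0.0122],[0.01,0.0182,0.0122],[0.0086,0.0,0.0091],[0.0086,0.0,0.0091],[0.0086,0.0,0.0091],[0.0086,0.0,0.0091],[0.0086,0.0,0.0091],[0.0086,0.0,0.0091]]
T [[-0.011,-0.027,0.078],[-0.011,-0.027,0.078],[-0.011,-0.027,0.078],[-0.011,-0.027,0.078],[0.0,0.0,0.0],[0.0,0.0,0.0],[0.0,0.0,0.0],[0.0,0.0,0.0],[0.0,0.0,0.0],[0.0,0.0,0.0]]
max 0.024161746625606353 0.0832706430862642
```

step_arm --linear '[[-0.0142,0.0176,0.0085],[-0.0125,0.0185,0.009],[-0.0108,0.0193,0.0096],[-0.009,0.02,0.0101],[-0.0071,0.0205,0.0105],[-0.0052,0.0209,0.0109],[-0.0033,0.0211,0.0113],[-0.0013,0.0211,0.0116],[0.0006,0.021,0.0118],[0.0026,0.0208,0.012]]' --twist '[[-0.011,-0.027,0.078],[-0.011,-0.027,0.078],[-0.011,-0.027,0.078],[-0.011,-0.027,0.078],[-0.011,-0.027,0.078],[-0.011,-0.027,0.078],[-0.011,-0.027,0.078],[-0.011,-0.027,0.078],[-0.011,-0.027,0.078],[-0.011,-0.027,0.078]]' --gripper -0.4

```text
time_s: 19.92
tcp_pos: [523.8, 202.9, 192.1]
orientation: [[-0.524, -0.638, 0.564], [-0.636, 0.734, 0.238], [-0.566, -0.234, -0.79]]
wrist_force: [-0.8, 0.1, -0.2]
opening: 0.702
gripper_force: 0.0
```

step_arm --linear '[[0.0045,0.0203,0.0121],[0.0064,0.0198,0.0122],[0.0082,0.0191,0.0122],[0.01,0.0182,0.0122],[0.0043,0,0.0045],[0.0043,0,0.0045],[0,0,0],[0,0,0],[0,0,0],[0,0,0]]' --twist '[[-0.011,-0.027,0.078],[-0.011,-0.027,0.078],[-0.011,-0.027,0.078],[-0.011,-0.027,0.078],[0,0,0],[0,0,0],[0,0,0],[0,0,0],[0,0,0],[0,0,0]]'

```text
time_s: 20.75
tcp_pos: [491.6, 261.5, 114.2]
orientation: [[-0.634, -0.482, 0.604], [-0.355, 0.876, 0.327], [-0.687, -0.007, -0.727]]
wrist_force: [-0.2, -0.8, 0.1]
opening: 0.699
gripper_force: 0.0
```

```bash
python3 - <<'E'
from h import *
o=robot.get_obs(); print(o['joints'].round(2),o['tcp_pos'],o['wrist_force'])
G=np.array([[-0.636,-0.486,0.6],[-0.356,0.874,0.33],[-0.685,-0.003,-0.729]]);gp=np.array([489.2,262,51])-11*G[:,2]
plan([(gp,G,6)])
p,d=snap('top','top7'); hsv=cv2.cvtColor(p,cv2.COLOR_RGB2HSV)
u,v=proj('top',U(37,75,80)); print(u,v)
m=cv2.inRange(hsv,(18,100,70),(38,255,255)); w=np.zeros_like(m); w[int(v)-20:int(v)+20,int(u)-20:int(u)+20]=255; m&=w
c=np.argwhere(m>0)[:,::-1]; q=np.array([onz('top',x,y,80) for x,y in c]); print(len(c),q.min(0),q.max(0)); 
if len(c)>5: print(onz('top',*cv2.fitEllipse(c.astype(np.float32))[0],80))
E
```

```text
[ 0.29 -0.63 -0.91  0.55  0.14 -0.16] [491.62513103 261.50715269 114.19894152] [-0.15528242 -0.77534202  0.10731358]
L [[0.0075,0.0003,0.0074],[0.0075,0.0003,0.0074],[0.0075,0.0003,0.0074],[0.0075,0.0003,0.0075],[0.0074,0.0003,0.0075],[0.0074,0.0003,0.0075]]
T [[-0.001,0.0,0.0],[-0.001,0.0,0.0],[-0.001,0.0,0.0],[-0.001,0.0,0.0],[-0.001,0.0,0.0],[-0.001,0.0,0.0]]
max 0.010610843510296437 0.001
241.8515956487675 179.19182984180776
27 [617.85273907 114.11803438  80.        ] [650.14887521 148.49293001  80.        ]
[632.98897364 128.80830704  80.        ]
```

step_arm --linear '[[0.0089,0.0003,0.0089],[0.0089,0.0003,0.0089],[0.0089,0.0003,0.0089],[0.0089,0.0003,0.0089],[0.0089,0.0003,0.0089],[0,0,0],[0,0,0],[0,0,0],[0,0,0],[0,0,0]]' --twist '[[0,0,0],[0,0,0],[0,0,0],[0,0,0],[0,0,0],[0,0,0],[0,0,0],[0,0,0],[0,0,0],[0,0,0]]'

```text
time_s: 21.63
tcp_pos: [488.7, 261.9, 50.5]
orientation: [[-0.635, -0.483, 0.603], [-0.355, 0.876, 0.327], [-0.686, -0.007, -0.727]]
wrist_force: [0.4, 0.2, -1.0]
opening: 0.703
gripper_force: 0.0
```

step_arm --linear '[[0,0,0],[0,0,0],[0,0,0],[0,0,0],[0,0,0],[0,0,0],[0,0,0],[-0.006,0,-0.006],[-0.01,0,-0.01],[-0.01,0,-0.01]]' --twist '[[0,0,0],[0,0,0],[0,0,0],[0,0,0],[0,0,0],[0,0,0],[0,0,0],[0,0,0],[0,0,0],[0,0,0]]' --gripper 1

```text
time_s: 22.47
tcp_pos: [484.8, 261.8, 80.4]
orientation: [[-0.643, -0.484, 0.594], [-0.358, 0.875, 0.326], [-0.677, -0.003, -0.736]]
wrist_force: [1.0, 0.6, -3.9]
opening: 0.308
gripper_force: 59.3
```

```bash
python3 - <<'E'
from h import *
o=robot.get_obs(); R=o['orientation'];g=o['tcp_pos']-11*R[:,2]; print(g)
# height of grasp on post ~ 60; lift, carry forward beside pad, then slide in from the front, then down
tz=np.arccos(.727)
A=Rp(.35,tz);B=Rp(.1,tz)
tgt=np.array([632,130,80+60.])
ex=RU[:,0]
plan([(np.array([500,240,150.]),R,4),(tgt-60*ex+[0,0,14],A,6),(tgt+[0,0,12],B,5),(tgt,B,5)])
E
```

```text
[478.29002846 258.22345373  88.50079683]
L [[-0.0123,-0.0067,-0.0096],[-0.0123,-0.0067,-0.0096],[-0.0123,-0.0067,-0.0096],[-0.0123,-0.0067,-0.0096],[-0.0019,-0.0214,0.0009],[-0.0023,-0.0213,0.0013],[-0.0027,-0.0212,0.0017],[-0.0031,-0.0211,0.002],[-0.0035,-0.021,0.0024],[-0.0039,-0.0209,0.0028]]
T [[0.0,0.0,0.0],[0.0,0.0,0.0],[0.0,0.0,0.0],[0.0,0.0,0.0],[0.017,-0.002,0.019],[0.017,-0.002,0.019],[0.017,-0.002,0.019],[0.017,-0.002,0.019],[0.017,-0.002,0.019],[0.017,-0.002,0.019]]
L [[-0.0076,-0.0054,0.0078],[-0.0078,-0.0048,0.0079],[-0.008,-0.0042,0.0081],[-0.0081,-0.0037,0.0082],[-0.0082,-0.0031,0.0083],[0.0016,0.0,0.0017],[0.0016,0.0,0.0017],[0.0016,0.0,0.0017],[0.0016,0.0,0.0017],[0.0016,0.0,0.0017]]
T [[0.034,0.0,0.036],[0.034,0.0,0.036],[0.034,0.0,0.036],[0.034,0.0,0.036],[0.034,0.0,0.036],[0.0,0.0,0.0],[0.0,0.0,0.0],[0.0,0.0,0.0],[0.0,0.0,0.0],[0.0,0.0,0.0]]
max 0.021503023043283935 0.04951767361255979
```

```bash
python3 - <<'E'
from h import *
o=robot.get_obs(); R=o['orientation']
tz=np.arccos(.727);A=Rp(.35,tz);B=Rp(.1,tz);tgt=np.array([632,130,140.]);ex=RU[:,0]
plan([(np.array([498,245,164.]),R,4),(tgt-60*ex+[0,0,20],A,6),(tgt+[0,0,12],B,6)])
E
```

```text
L [[-0.0148,-0.0053,-0.012],[-0.0148,-0.0053,-0.012],[-0.0148,-0.0053,-0.012],[-0.0148,-0.0053,-0.012],[-0.0009,-0.0223,0.0018],[-0.0014,-0.0222,0.0022],[-0.0018,-0.0221,0.0026],[-0.0022,-0.022,0.003],[-0.0026,-0.0219,0.0034],[-0.003,-0.0218,0.0038]]
T [[0.0,0.0,0.0],[0.0,0.0,0.0],[0.0,0.0,0.0],[0.0,0.0,0.0],[0.017,-0.002,0.019],[0.017,-0.002,0.019],[0.017,-0.002,0.019],[0.017,-0.002,0.019],[0.017,-0.002,0.019],[0.017,-0.002,0.019]]
L [[-0.0057,-0.0045,0.0072],[-0.0058,-0.0041,0.0073],[-0.0059,-0.0037,0.0074],[-0.006,-0.0033,0.0075],[-0.0061,-0.0029,0.0076],[-0.0062,-0.0025,0.0077]]
T [[0.029,0.0,0.03],[0.029,0.0,0.03],[0.029,0.0,0.03],[0.029,0.0,0.03],[0.029,0.0,0.03],[0.029,0.0,0.03]]
max 0.022390623037334176 0.04172529209005013
```

step_arm --linear '[[-0.0148,-0.0053,-0.012],[-0.0148,-0.0053,-0.012],[-0.0148,-0.0053,-0.012],[-0.0148,-0.0053,-0.012],[-0.0009,-0.0223,0.0018],[-0.0014,-0.0222,0.0022],[-0.0018,-0.0221,0.0026],[-0.0022,-0.022,0.003],[-0.0026,-0.0219,0.0034],[-0.003,-0.0218,0.0038]]' --twist '[[0.0,0.0,0.0],[0.0,0.0,0.0],[0.0,0.0,0.0],[0.0,0.0,0.0],[0.017,-0.002,0.019],[0.017,-0.002,0.019],[0.017,-0.002,0.019],[0.017,-0.002,0.019],[0.017,-0.002,0.019],[0.017,-0.002,0.019]]'

```text
time_s: 23.3
tcp_pos: [580.3, 137.5, 153.6]
orientation: [[-0.681, -0.344, 0.646], [-0.248, 0.939, 0.238], [-0.689, 0.002, -0.725]]
wrist_force: [0.5, 0.1, -4.8]
opening: 0.315
gripper_force: 59.7
```

step_arm --linear '[[-0.0057,-0.0045,0.0072],[-0.0058,-0.0041,0.0073],[-0.0059,-0.0037,0.0074],[-0.006,-0.0033,0.0075],[-0.0061,-0.0029,0.0076],[-0.0062,-0.0025,0.0077],[0,0,0],[0,0,0],[0,0,0],[0,0,0]]' --twist '[[0.029,0.0,0.03],[0.029,0.0,0.03],[0.029,0.0,0.03],[0.029,0.0,0.03],[0.029,0.0,0.03],[0.029,0.0,0.03],[0,0,0],[0,0,0],[0,0,0],[0,0,0]]'

```text
time_s: 24.13
tcp_pos: [640.9, 131.7, 147.8]
orientation: [[-0.719, -0.102, 0.687], [-0.075, 0.995, 0.07], [-0.691, -0.001, -0.723]]
wrist_force: [-0.6, 0.1, -4.7]
opening: 0.314
gripper_force: 60.8
```

```bash
python3 - <<'E'
from h import *
o=robot.get_obs(); R=o['orientation'];g=o['tcp_pos']-11*R[:,2];print(g,R[:,2],o['wrist_force'],RU.T@(g-U(75,0,84.5)))
B=Rp(.1,np.arccos(.729))
p,d=snap('side');cv2.imwrite('pics/m8.png',cv2.resize(cv2.cvtColor(p,cv2.COLOR_RGB2BGR)[90:250,220:370],None,fx=3.7,fy=3.7))
plan([(np.array([632,130,141.]),B,5)])
E
```

```text
[633.30242906 130.92799292 155.79602586] [ 0.68714123  0.06961663 -0.72318079] [-0.64658418  0.05033635 -4.67267847] [-37.14219971  79.84265789  71.29602586]
L [[0.0023,-0.0001,0.002],[0.0023,-0.0001,0.002],[0.0023,-0.0001,0.002],[0.0023,-0.0001,0.002],[0.0023,-0.0001,0.002]]
T [[0.0,0.002,0.0],[0.0,0.002,0.0],[0.0,0.002,0.0],[0.0,0.002,0.0],[0.0,0.002,0.0]]
max 0.003049590136395381 0.002
```

View pics/m8.png

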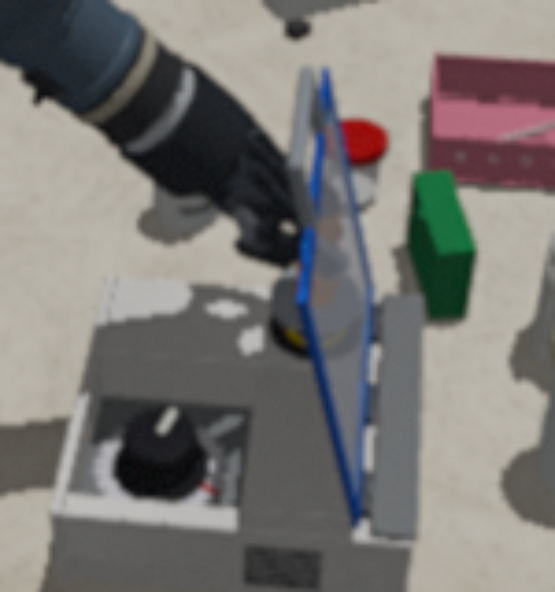

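step_arm --linear '[[0.0023,-0.0005,0.002],[0.0023,-0.0005,0.002],[0.0023,-0.0005,0.002],[0.0023,-0.0005,0.002],[0.0023,-0.0005,0.002],[0.001,0,0.001],[0,0,0],[0,0,0],[0,0,0],[0,0,0]]' --twist '[[0,0.002,0],[0,0.002,0],[0,0.002,0],[0,0,0],[0,0,0],[0,0,0],[0,0,0],[0,0,0],[0,0,0],[0,0,0]]'

```text
time_s: 25.02
tcp_pos: [641.8, 128.9, 134.0]
orientation: [[-0.72, -0.101, 0.687], [-0.074, 0.995, 0.068], [-0.69, -0.002, -0.724]]
wrist_force: [-0.7, -0.5, -4.3]
opening: 0.312
gripper_force: 60.2
```

step_arm --linear '[[0.0007,0,0.0007],[0.0007,0,0.0007],[0.0007,0,0.0007],[0.0003,0,0.0003],[0,0,0],[0,0,0],[0,0,0],[0,0,0],[0,0,0],[0,0,0]]' --twist '[[0,0,0],[0,0,0],[0,0,0],[0,0,0],[0,0,0],[0,0,0],[0,0,0],[0,0,0],[0,0,0],[0,0,0]]'

```text
time_s: 25.85
tcp_pos: [641.3, 128.9, 130.0]
orientation: [[-0.721, -0.101, 0.686], [-0.074, 0.995, 0.068], [-0.689, -0.002, -0.725]]
wrist_force: [-0.2, -0.2, -3.8]
opening: 0.312
gripper_force: 60.3
```

step_arm --linear '[[0.0005,0,0.0005],[0.0005,0,0.0005],[0.0004,0,0.0004],[0,0,0],[0,0,0],[0,0,0],[0,0,0],[0,0,0],[0,0,0],[0,0,0]]' --twist '[[0,0,0],[0,0,0],[0,0,0],[0,0,0],[0,0,0],[0,0,0],[0,0,0],[0,0,0],[0,0,0],[0,0,0]]'

```text
time_s: 26.68
tcp_pos: [642.0, 128.9, 129.3]
orientation: [[-0.719, -0.101, 0.687], [-0.074, 0.995, 0.068], [-0.691, -0.002, -0.723]]
wrist_force: [-3.6, 0.1, 2.2]
opening: 0.311
gripper_force: 60.5
```

step_arm --linear '[[0,0,0],[0,0,0],[0,0,0],[0,0,0],[0,0,0],[0,0,0],[0,0,-0.004],[0,0,-0.008],[0,0,-0.012],[0,0,-0.012]]' --twist '[[0,0,0],[0,0,0],[0,0,0],[0,0,0],[0,0,0],[0,0,0],[0,0,0],[0,0,0],[0,0,0],[0,0,0]]' --gripper -0.4

```text
time_s: 27.52
tcp_pos: [615.9, 126.3, 154.4]
orientation: [[-0.721, -0.101, 0.686], [-0.074, 0.995, 0.068], [-0.689, -0.002, -0.725]]
wrist_force: [-0.1, 0.9, -0.3]
opening: 0.702
gripper_force: 0.0
```

```bash
python3 - <<'E'
from h import *
o=robot.get_obs(); R=o['orientation'];g=o['tcp_pos']-11*R[:,2];print(g,o['wrist_force'])
p,d=snap('side','s9');q,e=snap('top','t9')
cc=np.zeros((400,800,3),np.uint8)
cc[:,:400]=cv2.resize(cv2.cvtColor(p,cv2.COLOR_RGB2BGR)[130:230,235:335],None,fx=4,fy=4)
cc[:,400:]=cv2.resize(cv2.cvtColor(q,cv2.COLOR_RGB2BGR)[150:250,215:315],None,fx=4,fy=4)
cv2.imwrite('pics/m9.png',cc)
d0=U(-60,-31,62.);print(d0)
# retreat, then above the dial, tool down, j6 about -1
for roll in(.9,-.9):
  X=Rp(0,0,roll=roll);print(roll,X.round(2).tolist())
X=Rp(0,0,roll=-1.0)
plan([(g-50*R[:,2]+[0,0,10],R,4),(d0+[0,0,90],X,16)])
E
```

```text
[608.33322498 125.57380469 162.39558785] [-0.11958137  0.94057331 -0.34564109]
[527.05377112  28.10062996  62.        ]
0.9 [[-0.62, 0.78, 0.0], [0.78, 0.62, 0.0], [0.0, 0.0, -1.0]]
-0.9 [[-0.62, -0.78, 0.0], [-0.78, 0.62, 0.0], [0.0, 0.0, -1.0]]
L [[-0.001,0.0,-0.014],[-0.001,0.0,-0.014],[-0.001,0.0,-0.014],[-0.001,0.0,-0.014],[0.0055,-0.0055,0.0],[0.0058,-0.0052,0.0001],[0.006,-0.0049,0.0002],[0.0063,-0.0046,0.0004],[0.0065,-0.0043,0.0006],[0.0067,-0.004,0.0008]]
T [[0.0,0.001,0.0],[0.0,0.001,0.0],[0.0,0.001,0.0],[0.0,0.001,0.0],[-0.021,0.044,-0.053],[-0.021,0.044,-0.053],[-0.021,0.044,-0.053],[-0.021,0.044,-0.053],[-0.021,0.044,-0.053],[-0.021,0.044,-0.053]]
L [[0.0068,-0.0036,0.001],[0.007,-0.0033,0.0012],[0.0071,-0.0029,0.0015],[0.0071,-0.0026,0.0017],[0.0072,-0.0022,0.002],[0.0072,-0.0019,0.0023],[0.0072,-0.0016,0.0026],[0.0071,-0.0012,0.0029],[0.0071,-0.0009,0.0031],[0.007,-0.0006,0.0034]]
T [[-0.021,0.044,-0.053],[-0.021,0.044,-0.053],[-0.021,0.044,-0.053],[-0.021,0.044,-0.053],[-0.021,0.044,-0.053],[-0.021,0.044,-0.053],[-0.021,0.044,-0.053],[-0.021,0.044,-0.053],[-0.021,0.044,-0.053],[-0.021,0.044,-0.053]]
max 0.0140356688476182 0.07201388754955533
```

View pics/m9.png

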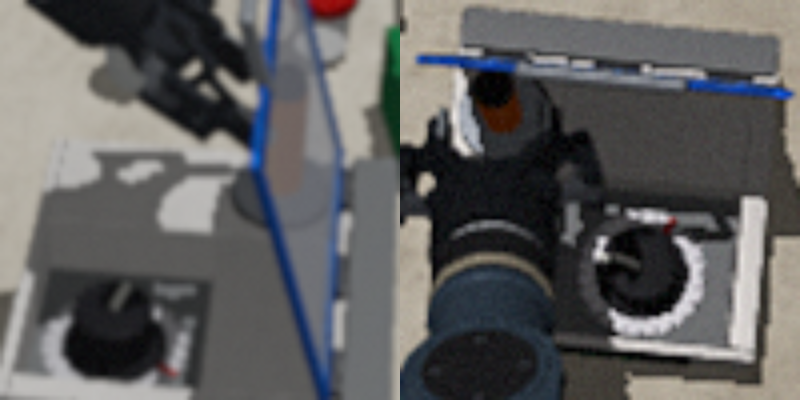

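The post stands under the cover. In the top crop the dial centre is near (640,268), its pointer end near (600,250) and the red line near (668,225), about 1.7 rad clockwise. From here on I measure numerically.

```bash
cat > dial.py <<'E'
from h import *
import sys
def meas(n,img,c0,verbose=1):
    hsv=cv2.cvtColor(img,cv2.COLOR_BGR2HSV)
    u,v=map(int,proj(n,c0)); 
    m=((hsv[...,0]<8)|(hsv[...,0]>170))&(hsv[...,1]>110)&(hsv[...,2]>60)
    w=np.zeros(m.shape,bool); w[v-22:v+23,u-22:u+23]=1
    r=np.argwhere(m&w)[:,::-1]; P=np.array([onz(n,x,y,40) for x,y in r])
    k=np.hypot(*(P[:,:2]-c0[:2]).T); P=P[(k>25)&(k<60)]
    print(n,'red',len(P),P.mean(0).round(1) if len(P) else '',np.hypot(*(P-c0)[:,:2].T).round(0))
    wh=np.argwhere((hsv[...,1]<60)&(hsv[...,2]>110)&w)[:,::-1]
    Q=np.array([onz(n,x,y,42) for x,y in wh]); k=np.hypot(*(Q[:,:2]-c0[:2]).T); Qs=Q[(k<36)]
    print('  white',len(Qs)); print([(int(a),int(b)) for a,b in (Qs[:,:2]-c0[:2])])
    # dark dial blob
    dk=((hsv[...,2]<45)&w).astype(np.uint8); nn,l,s,c=cv2.connectedComponentsWithStats(dk); i=1+np.argmax(s[1:,4]); print('  dark',s[i],onz(n,*c[i],60).round(0))
if __name__=='__main__':
    c0=U(-60,-31,41.5)+[0,2,0]
    for n in('side','top'): meas(n,cv2.imread(f'pics/{n[0]}{sys.argv[1]}.png'),c0)
E
python3 dial.py 9
```

```text
side red 2 [559.7   8.5  40. ] [37. 41.]
  white 23
[(24, 22), (27, 22), (-31, 16), (-29, 16), (27, 18), (-31, 13), (-28, 13), (-33, 9), (-31, 9), (-33, 6), (-30, 6), (-35, 2), (-33, 2), (-35, 0), (-32, 0), (-35, -3), (-32, -3), (-34, -7), (-32, -7), (-31, -17), (-28, -20), (0, -35), (2, -35)]
  dark [251 200  25  25 451] [528.  19.  60.]
top red 2 [563.5   9.   40. ] [45. 39.]
  white 56
[(27, -22), (23, 26), (24, -22), (24, -25), (20, 29), (21, -28), (17, 29), (18, -28), (14, 32), (14, 29), (14, 26), (15, -31), (11, 32), (11, 29), (11, 26), (12, -31), (9, -31), (9, -34), (7, -34), (4, -34), (1, -34), (-1, -34), (-4, -34), (-7, -31), (-7, -34), (-10, -31), (-13, -31), (-16, -29), (-16, -31), (-19, -29), (-22, -26), (-25, 22), (-25, 19), (-25, -23), (-28, 19), (-28, 16), (-28, -17), (-28, -20), (-31, 16), (-31, 13), (-31, 11), (-31, 8), (-31, 5), (-31, 2), (-31, -6), (-31, -9), (-31, -11), (-31, -14), (-31, -17), (-34, 8), (-34, 5), (-34, 2), (-34, 0), (-34, -3), (-34, -6), (-34, -9)]
  dark [253 196  45  38 462] [545.  54.  60.]
```

step_arm --linear '[[-0.001,0,-0.014],[-0.001,0,-0.014],[-0.001,0,-0.014],[-0.001,0,-0.014],[0.0055,-0.0055,0],[0.0058,-0.0052,0.0001],[0.006,-0.0049,0.0002],[0.0063,-0.0046,0.0004],[0.0065,-0.0043,0.0006],[0.0067,-0.004,0.0008]]' --twist '[[0,0,0],[0,0,0],[0,0,0],[0,0,0],[-0.021,0.044,-0.053],[-0.021,0.044,-0.053],[-0.021,0.044,-0.053],[-0.021,0.044,-0.053],[-0.021,0.044,-0.053],[-0.021,0.044,-0.053]]'

```text
time_s: 28.45
tcp_pos: [560.5, 86.9, 175.1]
orientation: [[-0.789, -0.42, 0.449], [-0.409, 0.904, 0.125], [-0.458, -0.085, -0.885]]
wrist_force: [-0.3, -0.1, -0.6]
opening: 0.7
gripper_force: 0.0
```

```bash
python3 - <<'E'
from h import *
o=robot.get_obs(); print(o['joints'].round(2))
X=Rp(0,0,roll=-.85); c=np.array([527,29.5,0])
plan([(c+[0,0,125],X,9)])
E
```

```text
[-0.04 -0.35 -0.48  0.98  0.15 -0.46]
L [[0.0087,-0.0036,0.0035],[0.0086,-0.0033,0.0039],[0.0086,-0.003,0.0043],[0.0085,-0.0028,0.0046],[0.0083,-0.0025,0.005],[0.0082,-0.0023,0.0054],[0.008,-0.002,0.0057],[0.0078,-0.0018,0.0061],[0.0075,-0.0016,0.0065]]
T [[-0.02,0.05,-0.043],[-0.02,0.05,-0.043],[-0.02,0.05,-0.043],[-0.02,0.05,-0.043],[-0.02,0.05,-0.043],[-0.02,0.05,-0.043],[-0.02,0.05,-0.043],[-0.02,0.05,-0.043],[-0.02,0.05,-0.043]]
max 0.010084145972763386 0.06891298861608021
```

step_arm --linear '[[0.0087,-0.0036,0.0035],[0.0086,-0.0033,0.0039],[0.0086,-0.003,0.0043],[0.0085,-0.0028,0.0046],[0.0083,-0.0025,0.005],[0.0082,-0.0023,0.0054],[0.008,-0.002,0.0057],[0.0078,-0.0018,0.0061],[0.0075,-0.0016,0.0065],[0,0,0]]' --twist '[[-0.02,0.05,-0.043],[-0.02,0.05,-0.043],[-0.02,0.05,-0.043],[-0.02,0.05,-0.043],[-0.02,0.05,-0.043],[-0.02,0.05,-0.043],[-0.02,0.05,-0.043],[-0.02,0.05,-0.043],[-0.02,0.05,-0.043],[0,0,0]]'

```text
time_s: 29.28
tcp_pos: [527.0, 29.7, 111.5]
orientation: [[-0.661, -0.75, 0.001], [-0.75, 0.661, 0.001], [-0.001, 0.0, -1.0]]
wrist_force: [-0.6, -0.2, -0.3]
opening: 0.699
gripper_force: 0.0
```

```bash
python3 - <<'E'
from h import *
o=robot.get_obs(); print(o['joints'].round(2),o['tcp_pos'])
X=Rp(0,0,roll=-.85); c=np.array([527,29.5,0])
plan([(c+[0,0,95],X,3),(c+[0,0,66],X,7)])
# check the dial centre from the side view
p,d=snap('side','s10'); hsv=cv2.cvtColor(p,cv2.COLOR_RGB2HSV)
pts=[]
for y in range(185,235):
    for x in range(235,300):
        if d[y,x]>0:
            P=atd('side',x,y,d[y,x])
            if 66<P[2]<76 and np.hypot(P[0]-527,P[1]-30)<38: pts.append(P)
pts=np.array(pts);print(len(pts),pts.mean(0),pts.min(0),pts.max(0))
E
```

```text
[-0.07  0.06 -0.14  1.37  0.   -0.92] [526.97797873  29.6569634  111.533244  ]
L [[0.0,0.0,0.0092],[0.0,0.0,0.0092],[0.0,0.0,0.0092],[0.0,0.0,0.0041],[0.0,0.0,0.0041],[0.0,0.0,0.0041],[0.0,0.0,0.0041],[0.0,0.0,0.0041],[0.0,0.0,0.0041],[0.0,0.0,0.0041]]
T [[0.0,0.0,-0.001],[0.0,0.0,-0.001],[0.0,0.0,-0.001],[0.0,0.0,0.0],[0.0,0.0,0.0],[0.0,0.0,0.0],[0.0,0.0,0.0],[0.0,0.0,0.0],[0.0,0.0,0.0],[0.0,0.0,0.0]]
max 0.0092 0.001
232 [527.14381937  25.58678777  69.97473813] [503.06139093   1.11145244  66.38625645] [552.87651729  53.63634007  74.04363633]
```

step_arm --linear '[[0.001,-0.001,0.009],[0,0,0.009],[0,0,0.009],[0,0,0.004],[0,0,0.004],[0,0,0.004],[0,0,0.004],[0,0,0.004],[0,0,0.004],[0,0,0.004]]' --twist '[[0,0,0],[0,0,0],[0,0,0],[0,0,0],[0,0,0],[0,0,0],[0,0,0],[0,0,0],[0,0,0],[0,0,0]]'

```text
time_s: 30.17
tcp_pos: [527.4, 28.8, 58.5]
orientation: [[-0.662, -0.75, 0.005], [-0.75, 0.662, 0.002], [-0.005, -0.002, -1.0]]
wrist_force: [1.1, 0.3, -0.5]
opening: 0.704
gripper_force: 0.0
```

step_arm --linear '[[0,0,0],[0,0,0],[0,0,0],[0,0,0],[0,0,0],[0,0,0],[0,0,0],[0,0,0],[0,0,0],[0,0,0]]' --twist '[[0,0,0],[0,0,0],[0,0,0],[0,0,0],[0,0,0],[0,0,0],[0,0,0],[0,0,0],[0,0,0],[0,0,0]]' --gripper 1

```text
time_s: 31.0
tcp_pos: [528.4, 27.3, 59.0]
orientation: [[-0.662, -0.749, 0.007], [-0.749, 0.662, -0.001], [-0.004, -0.006, -1.0]]
wrist_force: [3.4, -4.2, -2.2]
opening: 0.525
gripper_force: 61.6
```

step_arm --linear '[[0,0,0],[0,0,0],[0,0,0],[0,0,0],[0,0,0],[0,0,0],[0,0,0],[0,0,0],[0,0,0],[0,0,0]]' --twist '[[0,0,0.08],[0,0,0.08],[0,0,0.08],[0,0,0.08],[0,0,0.08],[0,0,0.08],[0,0,0.08],[0,0,0.08],[0,0,0.08],[0,0,0.08]]'

```text
time_s: 31.83
tcp_pos: [528.0, 28.1, 59.0]
orientation: [[-0.999, -0.044, 0.006], [-0.044, 0.999, 0.001], [-0.006, 0.0, -1.0]]
wrist_force: [1.7, -1.3, -1.0]
opening: 0.523
gripper_force: 61.7
```

step_arm --linear '[[0,0,0],[0,0,0],[0,0,0],[0,0,0],[0,0,0],[0,0,0],[0,0,0],[0,0,0],[0,0,0],[0,0,0]]' --twist '[[0,0,0.08],[0,0,0.08],[0,0,0.08],[0,0,0.08],[0,0,0.08],[0,0,0.08],[0,0,0.08],[0,0,0.08],[0,0,0.08],[0,0,0]]'

```text
time_s: 32.67
tcp_pos: [528.1, 28.9, 59.0]
orientation: [[-0.782, 0.624, 0.006], [0.624, 0.782, 0.002], [-0.004, 0.006, -1.0]]
wrist_force: [3.1, -0.2, -1.2]
opening: 0.522
gripper_force: 61.6
```

step_arm --linear '[[0,0,0],[0,0,0],[0,0,0],[0,0,0],[0,0,0],[0,0,0],[0,0,0],[0,0,0],[0,0,0],[0,0,0]]' --twist '[[0,0,0.08],[0,0,0.06],[0,0,0],[0,0,0],[0,0,0],[0,0,0],[0,0,0],[0,0,0],[0,0,0],[0,0,0]]'

```text
time_s: 33.5
tcp_pos: [528.2, 29.1, 59.0]
orientation: [[-0.69, 0.724, 0.007], [0.724, 0.69, 0.003], [-0.003, 0.007, -1.0]]
wrist_force: [4.8, 1.6, -3.6]
opening: 0.524
gripper_force: 61.6
```

Now open, lift and look at the dial. The arm has to go well clear of both views.

step_arm --linear '[[0,0,0],[0,0,0],[0,0,0],[0,0,0],[0,0,0],[0,0,-0.008],[0,0,-0.015],[0,0,-0.02],[0,0,-0.025],[0,0,-0.025]]' --twist '[[0,0,0],[0,0,0],[0,0,0],[0,0,0],[0,0,0],[0,0,0],[0,0,0],[0,0,0],[0,0,0],[0,0,0]]' --gripper -0.4

```text
time_s: 34.33
tcp_pos: [526.1, 28.6, 152.8]
orientation: [[-0.688, 0.726, 0.003], [0.726, 0.688, 0.002], [-0.001, 0.004, -1.0]]
wrist_force: [1.1, -0.5, -0.3]
opening: 0.702
gripper_force: 0.0
```

```bash
python3 - <<'E'
from h import *
o=robot.get_obs(); R=o['orientation']; g=o['tcp_pos']-11*R[:,2]; print(g)
plan([(np.array([420,-130,200.]),R,10)])
E
```

```text
[526.08091381  28.59171847 163.83161315]
L [[-0.0042,-0.0186,-0.0037],[-0.0042,-0.0186,-0.0037],[-0.0042,-0.0186,-0.0037],[-0.0042,-0.0186,-0.0037],[-0.0042,-0.0186,-0.0037],[-0.0042,-0.0186,-0.0037],[-0.0042,-0.0186,-0.0037],[-0.0042,-0.0186,-0.0037],[-0.0042,-0.0186,-0.0037],[-0.0042,-0.0186,-0.0037]]
T [[0.0,0.0,0.0],[0.0,0.0,0.0],[0.0,0.0,0.0],[0.0,0.0,0.0],[0.0,0.0,0.0],[0.0,0.0,0.0],[0.0,0.0,0.0],[0.0,0.0,0.0],[0.0,0.0,0.0],[0.0,0.0,0.0]]
max 0.01942395428330699 0.0
```

step_arm --linear '[[0.0176,0.0034,-0.004],[0.0176,0.0034,-0.004],[0.0176,0.0034,-0.004],[0.0176,0.0034,-0.004],[0.0176,0.0034,-0.004],[0.0176,0.0034,-0.004],[0.0176,0.0034,-0.004],[0.0176,0.0034,-0.004],[0.0176,0.0034,-0.004],[0.0176,0.0034,-0.004]]' --twist '[[0,0,0],[0,0,0],[0,0,0],[0,0,0],[0,0,0],[0,0,0],[0,0,0],[0,0,0],[0,0,0],[0,0,0]]'

```text
time_s: 35.17
tcp_pos: [429.6, 180.3, 192.6]
orientation: [[-0.688, 0.726, 0.005], [0.726, 0.688, 0.002], [-0.002, 0.005, -1.0]]
wrist_force: [0.2, 0.8, 0.3]
opening: 0.701
gripper_force: 0.0
```

```bash
cat > ang.py <<'E'
from h import *
import sys
def look(n,f,c):
    """brightness / redness by clockwise angle from unit +y, on two rings about the dial centre"""
    b=cv2.GaussianBlur(cv2.imread(f'pics/{f}.png').astype(np.float32),(0,0),.5)
    th=np.arange(0,3.15,.1)
    for r,z in((30,41.5),(18,71.5),(40,38)):
        P=[c*[1,1,0]+[0,0,z]+RU@np.array([r*np.sin(t),r*np.cos(t),0]) for t in th]
        uv=np.array([proj(n,p) for p in P],np.float32)
        s=cv2.remap(b,uv[:,:1],uv[:,1:],cv2.INTER_LINEAR)[:,0]
        print(n,r,'gray',s.mean(1).astype(int).tolist() if r<35 else '', '' if r<35 else 'red',[] if r<35 else (s[:,2]-s[:,:2].mean(1)).astype(int).tolist())
if __name__=='__main__':
    t=sys.argv[1]; 
    for n in('side','top'): snap(n,n[0]+t); look(n,n[0]+t,np.array([527.7,28.7,0]))
E
python3 ang.py 11; for n in s9 t9; do python3 -c "
from ang import *
look('side' if '$n'[0]=='s' else 'top','$n',np.array([527.7,28.7,0]))"; done
```

```text
side 30 gray [121, 103, 86, 77, 76, 80, 79, 73, 69, 64, 63, 51, 39, 31, 26, 22, 24, 40, 79, 119, 125, 91, 49, 35, 28, 30, 27, 32, 35, 42, 47, 50]  []
side 18 gray [33, 33, 33, 32, 32, 32, 34, 32, 33, 30, 29, 28, 27, 28, 36, 47, 71, 101, 125, 147, 143, 128, 97, 68, 41, 34, 30, 31, 31, 30, 29, 30]  []
side 40 gray  red [-1, -1, -1, -1, -2, -1, -1, 0, 0, 0, 0, 0, 0, 0, 0, -1, -1, -1, 0, 9, 34, 23, 1, 0, 0, 1, 1, 2, 2, 2, 2, 2]
top 30 gray [29, 32, 29, 26, 23, 26, 31, 28, 23, 29, 33, 33, 30, 21, 17, 15, 10, 21, 91, 128, 88, 41, 48, 44, 41, 49, 55, 66, 64, 41, 30, 29]  []
top 18 gray [37, 36, 37, 39, 39, 38, 37, 37, 37, 37, 35, 35, 35, 32, 30, 39, 74, 133, 175, 187, 137, 75, 32, 26, 32, 33, 32, 31, 30, 30, 29, 27]  []
top 40 gray  red [0, 0, 0, 0, 0, 0, 0, 1, 0, 0, 0, 0, 0, -2, 0, 0, 0, 0, 0, 26, 30, 1, -1, 0, 0, 0, 0, 0, 1, 0, 0, 1]
side 30 gray [50, 25, 21, 27, 30, 30, 28, 44, 59, 51, 36, 30, 30, 28, 26, 26, 25, 26, 28, 28, 28, 30, 34, 35, 31, 30, 26, 32, 36, 44, 51, 54]  []
side 18 gray [39, 57, 71, 75, 64, 46, 28, 17, 14, 12, 15, 17, 20, 23, 26, 29, 29, 30, 31, 32, 32, 32, 32, 32, 32, 32, 33, 33, 32, 32, 32, 32]  []
side 40 gray  red [1, 0, -2, -1, -1, -1, -1, 0, 0, 0, 0, 0, 0, -1, -1, -1, -1, -2, -1, 9, 35, 23, 2, 0, 0, 0, 1, 2, 2, 2, 2, 2]
top 30 gray [8, 22, 87, 156, 110, 42, 25, 15, 4, 6, 8, 5, 7, 15, 17, 14, 15, 20, 30, 30, 27, 30, 47, 47, 41, 52, 64, 66, 61, 41, 30, 31]  []
top 18 gray [6, 25, 47, 61, 57, 37, 17, 7, 4, 4, 7, 11, 18, 26, 34, 34, 34, 34, 34, 33, 33, 33, 33, 31, 32, 32, 30, 30, 30, 31, 30, 27]  []
top 40 gray  red [0, 0, 0, 0, 0, 0, -1, 0, 0, 0, 0, 0, 1, 1, 0, 0, 0, 0, 0, 27, 31, 0, 0, 0, 0, 0, 0, 0, 0, 0, -1, -1]
```

```bash
python3 - <<'E'
from h import *
th=np.arange(1.4,2.5,.01)
for n,f in(('side','s11'),('top','t11')):
    b=cv2.imread(f'pics/{f}.png').astype(np.float32)
    for dc in((0,0),(2,0),(0,2),(-2,-2)):
        c=np.array([527.7+dc[0],28.7+dc[1],0]);out=[]
        for rs,z,red in(((27,29,31,33),41.5,0),((36,38,40,42,44),40,1)):
            a=[]
            for r in rs:
                uv=np.array([proj(n,c+[0,0,z]+RU@np.array([r*np.sin(t),r*np.cos(t),0])) for t in th],np.float32)
                s=cv2.remap(b,uv[:,:1],uv[:,1:],cv2.INTER_LINEAR)[:,0]
                v=np.clip(s[:,2]-s[:,:2].mean(1)-5,0,None) if red else np.clip(s.mean(1)-60,0,None)
                if v.sum()>0:a.append((v*th).sum()/v.sum())
            out.append(np.round(a,3))
        print(n,dc,out[0],out[1],(np.mean(out[1])-np.mean(out[0])).round(3))
    # cover: blue frame pixels -> angle from depth
p,d=snap('side'); hsv=cv2.cvtColor(p,cv2.COLOR_RGB2HSV); m=cv2.inRange(hsv,(100,170,80),(125,255,255)); m[:90]=0;m[240:]=0;m[:,:280]=0;m[:,345:]=0
P=np.array([RU.T@(atd('side',x,y,d[y,x])-U(75,0,84.5)) for y,x in np.argwhere(m>0) if d[y,x]>0]); P=P[P[:,2]>100]
print('cover',len(P),np.median(np.arctan2(P[:,2],-P[:,0])))
m=cv2.inRange(hsv,(5,120,60),(18,255,255)); nn,l,s,c=cv2.connectedComponentsWithStats(m); print([(s[k].tolist(),onz('side',*c[k],129).round(0).tolist()) for k in range(1,nn) if s[k,4]>25 and 90<c[k][1]<240])
E
```

```text
side (0, 0) [1.931 1.95  1.975 2.024] [2.051 2.065 2.067 2.062 2.061] 0.091
side (2, 0) [1.98  2.005 2.031 1.998] [2.093 2.095 2.089 2.087 2.089] 0.087
side (0, 2) [1.985 2.003 2.021 2.048] [2.088 2.102 2.109 2.104 2.099] 0.086
side (-2, -2) [1.834 1.85  1.87  1.943] [1.974 1.99  1.998 1.998 1.999] 0.118
top (0, 0) [1.831 1.887 1.937 2.23 ] [1.948 1.957 1.956 1.955 1.961] -0.016
top (2, 0) [1.91  1.941 2.193 2.344] [1.982 1.98  1.976 1.982 1.98 ] -0.117
top (0, 2) [1.894 1.93  1.966 2.082] [1.993 2.002 2.002 1.997 1.999] 0.031
top (-2, -2) [1.715 1.759 1.881 2.179] [1.873 1.883 1.889 1.892 1.898] 0.003
cover 129 1.3265785708828064
[]
```

Cover is resting at 1.33 rad and the dial is about 0.07 rad short. I'll go back, regrip and correct.

```bash
python3 - <<'E'
from h import *
R=robot.get_obs()['orientation']
plan([(np.array([527.8,28.3,125]),R,10),(np.array([527.8,28.3,69.5]),R,8)])
E
```

```text
L [[-0.0177,-0.0035,0.0079],[-0.0177,-0.0035,0.0079],[-0.0177,-0.0035,0.0079],[-0.0177,-0.0035,0.0079],[-0.0177,-0.0035,0.0079],[-0.0177,-0.0035,0.0079],[-0.0177,-0.0035,0.0079],[-0.0177,-0.0035,0.0079],[-0.0177,-0.0035,0.0079],[-0.0177,-0.0035,0.0079]]
T [[0.0,0.0,0.0],[0.0,0.0,0.0],[0.0,0.0,0.0],[0.0,0.0,0.0],[0.0,0.0,0.0],[0.0,0.0,0.0],[0.0,0.0,0.0],[0.0,0.0,0.0],[0.0,0.0,0.0],[0.0,0.0,0.0]]
L [[0.0,0.0,0.0069],[0.0,0.0,0.0069],[0.0,0.0,0.0069],[0.0,0.0,0.0069],[0.0,0.0,0.0069],[0.0,0.0,0.0069],[0.0,0.0,0.0069],[0.0,0.0,0.0069]]
T [[0.0,0.0,0.0],[0.0,0.0,0.0],[0.0,0.0,0.0],[0.0,0.0,0.0],[0.0,0.0,0.0],[0.0,0.0,0.0],[0.0,0.0,0.0],[0.0,0.0,0.0]]
max 0.01969644637999454 0.0
```

step_arm --linear '[[-0.0177,-0.0035,0.0079],[-0.0177,-0.0035,0.0079],[-0.0177,-0.0035,0.0079],[-0.0177,-0.0035,0.0079],[-0.0177,-0.0035,0.0079],[-0.0177,-0.0035,0.0079],[-0.0177,-0.0035,0.0079],[-0.0177,-0.0035,0.0079],[-0.0177,-0.0035,0.0079],[-0.0177,-0.0035,0.0079]]' --twist '[[0,0,0],[0,0,0],[0,0,0],[0,0,0],[0,0,0],[0,0,0],[0,0,0],[0,0,0],[0,0,0],[0,0,0]]'

```text
time_s: 36.15
tcp_pos: [527.4, 25.3, 112.2]
orientation: [[-0.687, 0.727, 0.004], [0.727, 0.687, 0.001], [-0.002, 0.004, -1.0]]
wrist_force: [-0.5, -0.5, 0.0]
opening: 0.701
gripper_force: 0.0
```

step_arm --linear '[[0,0,0],[0,0,0],[0,0,0.007],[0,0,0.007],[0,0,0.007],[0,0,0.007],[0,0,0.007],[0,0,0.007],[0,0,0.007],[0,0,0]]' --twist '[[0,0,0],[0,0,0],[0,0,0],[0,0,0],[0,0,0],[0,0,0],[0,0,0],[0,0,0],[0,0,0],[0,0,0]]'

```text
time_s: 36.98
tcp_pos: [525.6, 27.6, 61.5]
orientation: [[-0.688, 0.726, 0.001], [0.726, 0.688, 0.002], [0.001, 0.002, -1.0]]
wrist_force: [-0.9, -0.8, -0.5]
opening: 0.701
gripper_force: 0.0
```

step_arm --linear '[[-0.0008,0.0013,0.001],[0,0.0013,0.001],[0,0,0],[0,0,0],[0,0,0],[0,0,0],[0,0,0],[0,0,0],[0,0,0],[0,0,0]]' --twist '[[0,0,0],[0,0,0],[0,0,0],[0,0,0],[0,0,0],[0,0,0],[0,0,0],[0,0,0],[0,0,0],[0,0,0]]'

```text
time_s: 37.82
tcp_pos: [529.6, 28.5, 61.8]
orientation: [[-0.688, 0.726, 0.004], [0.726, 0.688, 0.002], [-0.002, 0.005, -1.0]]
wrist_force: [0.9, -0.8, 0.2]
opening: 0.7
gripper_force: 0.0
```

step_arm --linear '[[0,0,0],[0,0,0],[0,0,0],[0,0,0],[0,0,0],[0,0,0],[0,0,0],[0,0,0],[0,0,0],[0,0,0]]' --twist '[[0,0,0],[0,0,0],[0,0,0],[0,0,0],[0,0,0],[0,0,0],[0,0,0],[0,0,0],[0,0,0],[0,0,0]]' --gripper 1

```text
time_s: 38.65
tcp_pos: [529.3, 28.2, 62.4]
orientation: [[-0.688, 0.726, 0.004], [0.726, 0.688, 0.001], [-0.002, 0.004, -1.0]]
wrist_force: [-4.1, -0.7, 5.3]
opening: 0.523
gripper_force: 61.3
```

step_arm --linear '[[0,0,0],[0,0,0],[0,0,0],[0,0,0],[0,0,0],[0,0,0],[0,0,0],[0,0,0],[0,0,0],[0,0,0]]' --twist '[[0,0,0.03],[0,0,0.03],[0,0,0.015],[0,0,0],[0,0,0],[0,0,0],[0,0,0],[0,0,0],[0,0,0],[0,0,0]]'

```text
time_s: 39.48
tcp_pos: [529.3, 28.2, 62.4]
orientation: [[-0.631, 0.776, 0.004], [0.776, 0.631, 0.001], [-0.002, 0.004, -1.0]]
wrist_force: [-3.1, -1.2, 5.8]
opening: 0.523
gripper_force: 61.4
```

step_arm --linear '[[0,0,0],[0,0,0],[0,0,0],[0,0,0],[0,0,0],[0,0,-0.008],[0,0,-0.015],[0,0,-0.02],[0,0,-0.025],[0,0,-0.025]]' --twist '[[0,0,0],[0,0,0],[0,0,0],[0,0,0],[0,0,0],[0,0,0],[0,0,0],[0,0,0],[0,0,0],[0,0,0]]' --gripper -0.4

```text
time_s: 40.32
tcp_pos: [528.7, 28.4, 155.8]
orientation: [[-0.632, 0.775, 0.004], [0.775, 0.632, 0.002], [-0.001, 0.004, -1.0]]
wrist_force: [0.7, -0.3, 0.2]
opening: 0.697
gripper_force: 0.0
```

step_arm --linear '[[0.0176,0.0034,-0.004],[0.0176,0.0034,-0.004],[0.0176,0.0034,-0.004],[0.0176,0.0034,-0.004],[0.0176,0.0034,-0.004],[0.0176,0.0034,-0.004],[0.0176,0.0034,-0.004],[0.0176,0.0034,-0.004],[0.0176,0.0034,-0.004],[0.0176,0.0034,-0.004]]' --twist '[[0,0,0],[0,0,0],[0,0,0],[0,0,0],[0,0,0],[0,0,0],[0,0,0],[0,0,0],[0,0,0],[0,0,0]]'

```text
time_s: 41.15
tcp_pos: [443.9, 187.0, 195.7]
orientation: [[-0.632, 0.775, 0.005], [0.775, 0.632, 0.002], [-0.002, 0.006, -1.0]]
wrist_force: [-0.7, 0.3, -0.3]
opening: 0.696
gripper_force: 0.0
```

```bash
python3 ang.py 12; python3 - <<'E'
from h import *
th=np.arange(1.6,2.4,.01)
for n,f in(('side','s12'),('top','t12')):
    b=cv2.imread(f'pics/{f}.png').astype(np.float32);c=np.array([527.7,28.7,0]);out=[]
    for rs,z,red in(((27,29,31),41.5,0),((36,38,40,42,44),40,1)):
        a=[]
        for r in rs:
            uv=np.array([proj(n,c+[0,0,z]+RU@np.array([r*np.sin(t),r*np.cos(t),0])) for t in th],np.float32)
            s=cv2.remap(b,uv[:,:1],uv[:,1:],cv2.INTER_LINEAR)[:,0]
            v=np.clip(s[:,2]-s[:,:2].mean(1)-5,0,None) if red else np.clip(s.mean(1)-60,0,None)
            a.append((v*th).sum()/v.sum())
        out.append(np.round(a,3))
    print(n,out)
E
```

```text
side 30 gray [112, 92, 74, 63, 54, 57, 53, 58, 69, 72, 67, 51, 38, 30, 25, 23, 22, 25, 51, 100, 135, 131, 85, 48, 30, 29, 27, 30, 33, 41, 47, 48]  []
side 18 gray [36, 34, 33, 34, 35, 35, 33, 32, 33, 32, 31, 30, 28, 25, 27, 31, 49, 74, 104, 134, 143, 140, 117, 87, 56, 40, 31, 30, 31, 32, 32, 31]  []
side 40 gray  red [-1, 0, -2, -2, -1, -1, -1, -1, 0, 0, 0, 0, -1, -1, 0, -1, -1, -1, 0, 9, 35, 23, 1, 0, 0, 1, 1, 2, 2, 2, 2, 2]
top 30 gray [33, 27, 29, 31, 31, 28, 31, 30, 28, 30, 33, 35, 27, 21, 13, 11, 15, 20, 48, 115, 145, 84, 56, 47, 42, 63, 71, 67, 64, 42, 30, 34]  []
top 18 gray [38, 38, 38, 38, 39, 39, 37, 36, 37, 37, 38, 38, 37, 34, 32, 35, 55, 93, 150, 192, 178, 128, 57, 29, 26, 28, 31, 32, 33, 32, 30, 28]  []
top 40 gray  red [0, 0, 0, 1, 0, 0, 0, 0, -1, -1, -1, 0, -1, 1, 0, 0, 0, 0, 0, 27, 29, 1, -2, 0, 0, 0, 0, 0, 0, -1, 0, 1]
side [array([2.023, 2.031, 2.038]), array([2.051, 2.062, 2.066, 2.063, 2.062])]
top [array([1.93 , 1.976, 2.013]), array([1.947, 1.95 , 1.955, 1.959, 1.963])]
```

```bash
python3 -c "
from station import robot
print(robot.close_job())"
```

```text
the job is handed in; nothing more can be done
None
```

The job is handed in at about 41 s of the 72 s: the cover rests on the orange post at about 1.33 rad, and the dial pointer is within about 0.03 rad of the red line. Before opening the cover I moved the post to the bench left of the controller. I didn't re-measure the bystanders at the end.

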